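# Load and clamp a stamp box in the gluing jig

### The job

First push the open wooden box up against both metal stops of the gluing jig so it sits squarely in the corner, then put every hand stamp from the bench into it. Then fit the lid on the box, flat all round, and swing the red-ended hold-down arm down until its pad bears on the lid; the box must still be tight against both stops at the end. Leave everything else on the bench where it is.

Things in the scene. Friction and masses are not known exactly. Their poses are not given: they have to be found in the camera images.
- jig: gluing jig fixed to the bench: plywood plate 8 mm thick, from x = -138 to 112 and y = -180 to 125 mm; two aluminium stops 12 mm thick, 40 mm high above the plate: back stop, face at x = +75 (y -138 to 112), side stop, face at y = +100 (x -50 to 75). Dark hinge cheeks (x 87 to 109, y within 19 mm, 102 mm high) behind the back stop. Origin on the bench under the centre of the registered box's place
- seat (a point): point on the jig's plate, 8 mm above the jig's origin, axes as the jig: where the underside centre of the registered box lies, touching both stops
- box: pale wooden open box, loose on the jig's plate, outside 150 (x) x 200 (y) x 60 mm, walls and floor 8 mm, about 0.6 kg. Origin: centre of its underside, z up. At the start it stands up to 35 mm short of the back stop (towards the jig's -x) and up to 60 mm short of the side stop (towards -y), turned up to 0.15 rad
- lid: loose wooden lid 150 (x) x 200 (y) x 8 mm; under it a panel 122 x 172 x 5 mm that drops into the box's 134 x 184 mm mouth; on top a dark grip bar 16 mm wide (x), 60 long (y), 26 high. Origin: centre of the plate's underside (5 mm above the bench at the start, 60 mm above the box's origin when seated), z up; grip top at z = 34 mm. 0.25 kg; fits either way round
- clamp (a joint): angle of the hold-down arm: 0 = level, its rubber pad touching the seated lid; grows as the arm swings up and back, about 1.57 = upright, stop at 1.9. Stiff hinge (0.25 N m): stays where it is left, about 4 N at the tip moves it
- clamp_hinge (a point): hinge axis of the hold-down arm (parallel to the jig's y), at x = +97, y = 0, z = 92 mm in the jig's frame. This point turns with the arm: a steel bar 18 mm wide, 12 mm thick, with a red end; a rubber pad (18 mm across, 10 mm high) is under it 57 mm from the hinge
- clamp_tip (a point): end of the red end of the hold-down arm, on its mid-line, 79 mm from the hinge; level, it points to the jig's -x, over the box, and swings up and back (towards +x) to open
- stamp0_mid (a point): middle of a hand stamp: a block 30 x 30 x 42 mm, brass foot and green painted top, standing on the bench at the start; z axis along its 42 mm length, 0.12 kg. 3 to 5 of the five stamps are there (None if absent)
- stamp1_mid (a point): middle of a hand stamp: a block 30 x 30 x 42 mm, brass foot and green painted top, standing on the bench at the start; z axis along its 42 mm length, 0.12 kg. 3 to 5 of the five stamps are there (None if absent)
- stamp2_mid (a point): middle of a hand stamp: a block 30 x 30 x 42 mm, brass foot and green painted top, standing on the bench at the start; z axis along its 42 mm length, 0.12 kg. 3 to 5 of the five stamps are there (None if absent)
- stamp3_mid (a point): middle of a hand stamp: a block 30 x 30 x 42 mm, brass foot and green painted top, standing on the bench at the start; z axis along its 42 mm length, 0.12 kg. 3 to 5 of the five stamps are there (None if absent)
- stamp4_mid (a point): middle of a hand stamp: a block 30 x 30 x 42 mm, brass foot and green painted top, standing on the bench at the start; z axis along its 42 mm length, 0.12 kg. 3 to 5 of the five stamps are there (None if absent)
- glue: white glue bottle, 60 mm across, 160 high; a bystander. Origin under its centre
- tub: white glue tub with red cap, 84 mm across, 90 high; a bystander. Origin under its centre
- book: red book 130 x 190 x 32 mm; a bystander. Origin under its centre
- mug: white cup 80 mm across, 100 high; a bystander. Origin under its centre
There are look-alikes about, which are no part of the job. Leave any blue or white look-alike of the part that bears stamp0_mid alone.

How it is judged:
On the way, in this order (a step that is already met when the one before it is completed fails the run):
1. the box is pushed against both stops (x of box in the frame of seat between -0.003 and 0.003 m and y of box in the frame of seat between -0.003 and 0.003 m and angle between the x axis of box and the x axis of seat, either way round below 0.03 rad and z of box in the frame of seat below 0.004 m), for 0.2 s.
2. all stamps are in the box (x of stamp0_mid in the frame of box between -0.067 and 0.067 m and y of stamp0_mid in the frame of box between -0.092 and 0.092 m and z of stamp0_mid in the frame of box between 0.008 and 0.04 m and x of stamp1_mid in the frame of box between -0.067 and 0.067 m and y of stamp1_mid in the frame of box between -0.092 and 0.092 m and z of stamp1_mid in the frame of box between 0.008 and 0.04 m and x of stamp2_mid in the frame of box between -0.067 and 0.067 m and y of stamp2_mid in the frame of box between -0.092 and 0.092 m and z of stamp2_mid in the frame of box between 0.008 and 0.04 m and x of stamp3_mid in the frame of box between -0.067 and 0.067 m and y of stamp3_mid in the frame of box between -0.092 and 0.092 m and z of stamp3_mid in the frame of box between 0.008 and 0.04 m and x of stamp4_mid in the frame of box between -0.067 and 0.067 m and y of stamp4_mid in the frame of box between -0.092 and 0.092 m and z of stamp4_mid in the frame of box between 0.008 and 0.04 m), for 0.2 s.
3. the lid is seated on the box (x of lid in the frame of box between -0.009 and 0.009 m and y of lid in the frame of box between -0.009 and 0.009 m and z of lid in the frame of box between 0.057 and 0.0625 m and angle between the x axis of lid and the x axis of box, either way round below 0.12 rad and angle between the z axis of lid and the z axis of box, either way round below 0.03 rad and angle between lid's own z axis and vertical below 0.1 rad), for 0.2 s.
4. the hold-down arm is down on the lid (all of step 3 and value of joint clamp below 0.04 rad), for 0.2 s.
At the end, for the whole second after the job is handed in: The box is within 3 mm of both stops and square to them within 0.03 rad, every stamp present is in it, the lid lies flat on the rim (within 9 mm of centred, 0.12 rad of square), the hold-down arm is within 0.04 rad of level on the lid, all at rest (all of step 1 and all of step 2 and all of step 4 and linear speed of each of box, lid, stamp0, stamp1, stamp2, stamp3, stamp4 below 0.02 m/s); the robot touches nothing.
It fails at once if a bystander was moved more than 4 cm or tipped over (distance of any of glue, tub, book, mug from where it was at the start of the episode above 0.04 m or angle between any of glue, tub, book, mug's own z axis and vertical above 0.5 rad).
Of stamp0, stamp1, stamp2, stamp3, stamp4 only 3 to 5 are there at a start; the rules pass over those that are not, and their reading is None.
At some moment in a run one of stamp0, stamp1, stamp2, stamp3, stamp4 may be knocked a few centimetres aside while the robot is not near it.
Once in a run the grip may slacken for a moment while it holds something.
It also fails if it takes over 200 s, if anything falls off the work surface, if the arm or the gripper's body presses on something with over 40 N, if the wrist force passes 120 N, or if a joint passes its speed limit or range.

### The arm

A 6-joint arm with a two-finger parallel gripper is mounted at the origin on the work surface. World frame = base frame: x ahead of the robot, y to its left, z up, the work surface at z = 0. Lengths are in m, angles in rad, forces in N, time in s.
With the tool pointing down it reaches from about 0.35 to 0.975 m from the base axis. Payload 4.9 kg.
Tool frame: the origin (TCP) lies at the very end of the fingers, on their centre line; the grasp point (between the pads) lies 19 mm behind it; z points along the fingers, y is the line along which they close (so a half turn about z gives the same grasp; the last joint's range is limited). The gripper opens to 85 mm and grips with 20 to 120 N. Pads are 22 mm wide; open, the fingers measure 114 mm over their backs; the gripper's body (76 mm by 85 mm) begins 54 mm behind the grasp point. The pads swing forward as they close: fully open they stand 13 mm farther back than shut.
Start: joints at [-1.336, 0.053, 1.613, -0, 1.476, -0.119], TCP at [0.217, -0.586, 0.231] pointing down, gripper open.
Joint ranges: [-3.01, 3.01], [-1.01, 2.22], [0.06, 2.58], [-1.02, 4.17], [0.09, 2.62], [-3.14, 3.14]. Speed limits (rad/s): [2.57, 2.57, 3.14, 3.14, 3.14, 3.14].

### API

Orientations are given as a unit quaternion [w, x, y, z].
In Python, from plant import manip gives the robot as it stands.
- The arm moves only by the tool send_rows, never from a script. Its argument "increments" is a list of rows, each an object of numbers: "claw": the closure, from -1 (fully open) to 1 (shut); "dx", "dy", "dz": the shift along the tool's x, y, z in units of 0.5 m (1.0 is 0.5 m); "yaw": the turn about the tool's z in units of 1.5 rad (1.0 is 1.5 rad). A call has 1 to 20 rows; each row is the pose to reach, as a shift and turn from the pose commanded when the call began, along the tool's axes at that moment; what a row does not reach only later rows make up. A row lasts 1/8 s, in which the tool goes at most 62.5 mm and 10.7 degrees, less where a joint would pass 70% of its speed; a pose out of reach is approached as far as the arm can. A call with a number of a shift or a turn outside -1 to 1 is refused whole. A call with a gripper value outside its range is refused whole. The fingers move at their own pace and stop on an object; the grip force is fixed at half the most. Time passes only in rows, so rows that repeat a pose let the fingers close. It gives the time, the measured TCP pose, the force, the opening and the grip force at its end, in the units of the state.
- manip.state(): the state, without advancing time (a new reading comes with each control period).
- manip.grab_frame(name): name is "scene" or "top" or "wrist"; returns the picture (420x560x3 uint8, red, green, blue); there is no depth.
- manip.camera_params(name): a dict with "camera_matrix" (3x3 intrinsics, pixels), "extrinsics" (4x4, takes a point from world to camera coordinates); the wrist camera has in their place "tool_from_camera" (4x4, takes a point from camera to tool coordinates, whose origin is the TCP and whose axes are the flange's). Camera axes: x right, y down, z forward; pixel columns grow to the right and rows downward; lengths in m; the calibration is good to about 2 mm. A picture is of the moment at which its call begins: read the wrist's pose just before it. camera_params takes no time and is no camera call.
- manip.job_done(): hands the job in; it is judged then, once.
The state is a dict: "time": time; "joint_pos": joint angles; "joint_vel": joint speeds; "joint_efforts": joint torques, N m; "tool_pos": TCP position; "tool_rot": TCP orientation; "contact_force": force on the tool from outside, world axes, zero at the start; "ft_torque": the same for the moment, N m; "gripper_width": opening from 0.0 (shut) to 1.0 (fully open); "grasp_force": force on a finger pad.
Only numpy, scipy, OpenCV 4.12 (cv2) and the standard library are available. Lean on these libraries where they do the work, as an engineer would, in place of code of your own. Each camera call takes 0.05 s, during which the arm holds its last target. There are 200 camera calls.

## Working session

There is one attempt and no reset: what is moved stays moved. The work goes in short steps, Python scripts to look and compute and a tool call to move; the robot and the scene stay as the last step left them, time stands still between calls to the robot, and variables do not carry over. Pictures are saved under pics/ and viewed, at most 14 in all, crops included, and the job is handed in when it is done.

Besides the shell and the picture viewer there is one more tool, called after "Call:" by a JSON object that holds its "op" and its "data", one argument or row to a line. send_rows: Moves the arm, as the interface text tells. Shifts and turns lie within -1 to 1; 1 stands for 0.5 m of shift or 1.5 rad of turn. Its arguments: {"type":"object","properties":{"increments":{"type":"array","items":{"type":"object","properties":{"claw":{"type":"number"},"dx":{"type":"number"},"dy":{"type":"number"},"dz":{"type":"number"},"yaw":{"type":"number"}}}}},"required":["increments"]}

```bash
ls; mkdir -p pics
cat > h.py <<'E'
import numpy as np, cv2, sys
from plant import manip
from scipy.spatial.transform import Rotation as R
def grab(n,f):
    im=manip.grab_frame(n); cv2.imwrite('pics/'+f,im[:,:,::-1]); return im
def cam(n,st=None):
    p=manip.camera_params(n); K=np.array(p['camera_matrix'])
    if n=='wrist':
        T=np.eye(4); q=st['tool_rot']; T[:3,:3]=R.from_quat([q[1],q[2],q[3],q[0]]).as_matrix(); T[:3,3]=st['tool_pos']
        W=T@np.array(p['tool_from_camera'])
    else: W=np.linalg.inv(np.array(p['extrinsics']))
    return K,W
def ray(n,uv,z,c=None):
    K,W=c or cam(n); d=W[:3,:3]@np.linalg.solve(K,[uv[0],uv[1],1]); o=W[:3,3]
    return o+d*(z-o[2])/d[2]
def proj(n,X,c=None):
    K,W=c or cam(n); p=K@(np.linalg.inv(W)@np.r_[X,1])[:3]; return p[:2]/p[2]
def st():
    s=manip.state(); print({k:np.round(s[k],4).tolist() for k in ['time','tool_pos','tool_rot','contact_force','gripper_width','grasp_force']}); return s
E
python3 - <<'E'
from h import *
s=st()
grab('scene','s0.png');grab('top','t0.png')
for n in('scene','top'):
    K,W=cam(n);print(n,K.round(1).tolist(),W.round(3).tolist())
p=manip.camera_params('wrist');print(p)
q=s['tool_rot'];print(R.from_quat([q[1],q[2],q[3],q[0]]).as_matrix().round(3))
E
```

```text
pics
{'time': 0.0, 'tool_pos': [0.2164, -0.5857, 0.23], 'tool_rot': [-0.001, 0.9844, 0.176, -0.0001], 'contact_force': [-1.0431, 0.4905, 0.0131], 'gripper_width': 0.9993, 'grasp_force': 0.0}
scene [[455.6, 0.0, 282.8], [0.0, 455.6, 211.6], [0.0, 0.0, 1.0]] [[0.192, 0.649, -0.736, 1.519], [0.981, -0.118, 0.153, -0.247], [0.012, -0.751, -0.66, 0.915], [0.0, 0.0, 0.0, 1.0]]
top [[393.8, 0.0, 278.7], [0.0, 393.8, 213.1], [0.0, 0.0, 1.0]] [[-0.009, -0.997, 0.082, 0.551], [-1.0, 0.01, 0.006, -0.067], [-0.007, -0.082, -0.997, 1.095], [0.0, 0.0, 0.0, 1.0]]
{'camera_matrix': array([[362.18471535,   0.        , 275.47732905],
       [  0.        , 362.18471535, 209.56948555],
       [  0.        ,   0.        ,   1.        ]]), 'tool_from_camera': array([[-1.07254855e-03, -9.44978894e-01, -3.27129546e-01,
         8.43397167e-02],
       [ 9.99999326e-01, -1.15878630e-03,  6.87213101e-05,
         1.79286121e-04],
       [-4.44013425e-04, -3.27129252e-01,  9.44979500e-01,
        -1.41919957e-01],
       [ 0.00000000e+00,  0.00000000e+00,  0.00000000e+00,
         1.00000000e+00]])}
[[ 0.938  0.346 -0.   ]
 [ 0.346 -0.938  0.002]
 [ 0.    -0.002 -1.   ]]
```

View pics/t0.png

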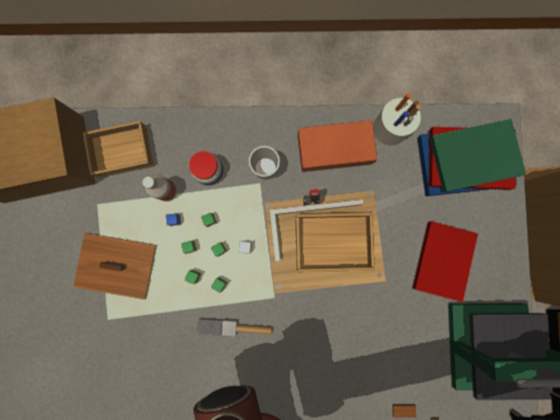

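View pics/s0.png

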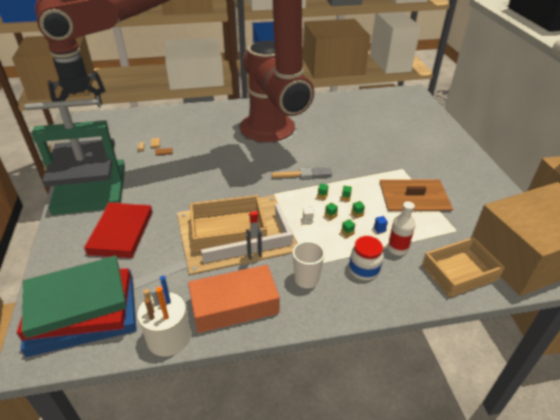

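Run:
```python
from h import *
im=cv2.imread('pics/t0.png')
cv2.imwrite('pics/c1.png',cv2.resize(im[180:300,255:395],None,fx=5,fy=5,interpolation=cv2.INTER_CUBIC))
cv2.imwrite('pics/c2.png',cv2.resize(im[200:305,70:260],None,fx=4,fy=4,interpolation=cv2.INTER_CUBIC))
big=cv2.resize(im,None,fx=4,fy=4,interpolation=cv2.INTER_CUBIC)
hsv=cv2.cvtColor(big,cv2.COLOR_BGR2HSV)
m=cv2.inRange(hsv,(45,90,40),(80,255,255)); m[:,1100:]=0
for c in cv2.findContours(m,cv2.RETR_EXTERNAL,cv2.CHAIN_APPROX_NONE)[0]:
    if cv2.contourArea(c)<300: continue
    (u,v),wh,a=cv2.minAreaRect(c); u=(u+.5)/4-.5;v=(v+.5)/4-.5
    print((round(u,1),round(v,1)),np.round(np.array(wh)/4,1),round(a,1),ray('top',(u,v),.035).round(4))
```

```text
(218.5, 284.7) [10.6 11.3] 31.3 [0.4492 0.1012 0.035 ]
(191.9, 276.6) [11.2 11.2] 22.8 [0.4713 0.1725 0.035 ]
(218.2, 249.0) [10.3 11. ] 59.5 [0.5439 0.1022 0.035 ]
(187.9, 246.7) [10.  11.3] 76.0 [0.5508 0.1838 0.035 ]
(208.2, 219.2) [10.6 10.9] 66.0 [0.6243 0.1297 0.035 ]
```

View pics/c1.png

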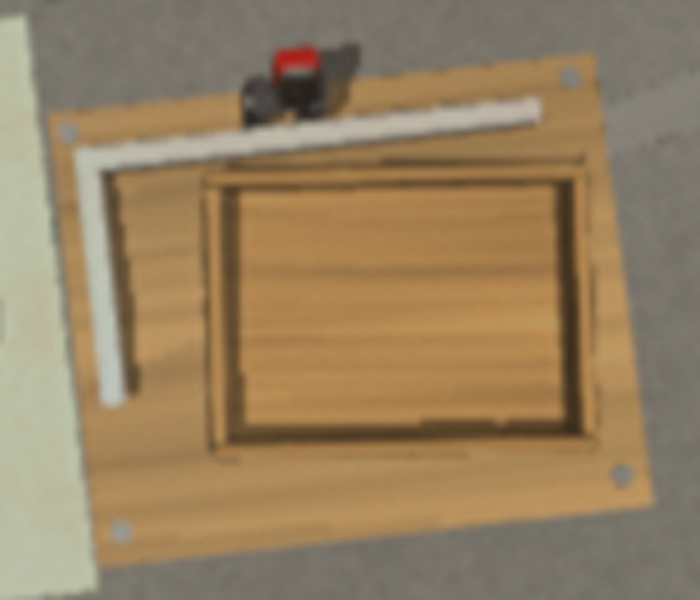

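View pics/c2.png

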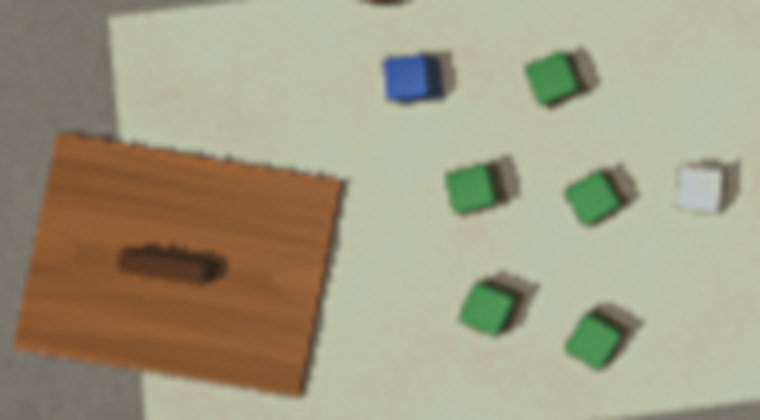

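Run:
```python
from h import *
def fit(L,P):
    L=np.array(L)/1000.;P=np.array(P)
    r,l=L.mean(0),P.mean(0);A=L-r;B=P-l
    t=np.arctan2((A[:,0]*B[:,1]-A[:,1]*B[:,0]).sum(),(A*B).sum())
    M=np.array([[np.cos(t),-np.sin(t)],[np.sin(t),np.cos(t)]]);o=l-M@r
    print('pose',o.round(4),round(t,4),'res',((P-(A@M.T+l))*1000).round(1).tolist());return o,t
def c1(q,z): return [ray('top',((u-2)/5+255,(v-2)/5+180),z)[:2] for u,v in q]
fit([(112,125),(112,-180),(-138,-180),(-138,125)],c1([(50,115),(593,53),(652,505),(98,567)],.008))
fit([(87,112),(87,-138),(-50,112)],c1([(75,150),(540,98),(103,405)],.048))
fit([(75,100),(75,-100),(-75,-100),(-75,100)],c1([(207,170),(583,163),(595,440),(213,448)],.068))
q=[(62,132),(346,178),(301,395),(14,347)]
fit([(75,100),(75,-100),(-75,-100),(-75,100)],[ray('top',((u-1.5)/4+70,(v-1.5)/4+200),.013)[:2] for u,v in q])
```

```text
pose [ 0.5726 -0.1565] 0.1014 res [[-0.6, -1.0], [0.1, 0.5], [0.2, 0.9], [0.3, -0.3]]
pose [ 0.5726 -0.1569] 0.1004 res [[-0.4, -0.0], [-0.1, 0.1], [0.5, -0.1]]
pose [ 0.5634 -0.2054] 0.0108 res [[-2.8, -1.8], [-3.3, 1.8], [3.1, 1.3], [3.0, -1.4]]
pose [0.5022 0.3888] -0.1771 res [[-1.6, -1.1], [0.2, -0.7], [1.4, 1.1], [-0.0, 0.7]]
```

```bash
cat >> h.py <<'E'
JO=np.array([.5726,-.1567]);JT=.101
def J(x,y):
    c,s=np.cos(JT),np.sin(JT); return JO+np.array([c*x-s*y,s*x+c*y])/1000
def tl(p):
    c,s=np.cos(JT),np.sin(JT); d=np.array(p[:2])-JO; return (np.array([c*d[0]+s*d[1],-s*d[0]+c*d[1]])*1000).round(1)
def go(*targets):
    """targets (x,y,z,angle of tool x in world); prints increments"""
    s=st();q=s['tool_rot'];M=R.from_quat([q[1],q[2],q[3],q[0]]).as_matrix();a=np.arctan2(M[1,0],M[0,0]);print('ang',a.round(4),'loc',tl(s['tool_pos']))
    for x,y,z,t in targets:
        d=M.T@(np.array([x,y,z])-s['tool_pos'])/.5; w=-(t-a)/1.5
        print('dx %.3f dy %.3f dz %.3f yaw %.3f'%(*d,w))
E
python3 - <<'E'
from h import *
go((*J(-135,-47),.23,JT),(*J(-135,-47),.022,JT),(*J(-100,-47),.022,JT),(*J(-88,-47),.022,JT))
E
```

```text
{'time': 0.1, 'tool_pos': [0.2164, -0.5857, 0.2302], 'tool_rot': [-0.0009, 0.9844, 0.176, -0.0001], 'contact_force': [0.2658, -0.1188, 0.5442], 'gripper_width': 1.0022, 'grasp_force': 0.0}
ang 0.3539 loc [-397.6 -390.9]
dx 0.681 dy -0.535 dz 0.002 yaw 0.169
dx 0.681 dy -0.534 dz 0.418 yaw 0.169
dx 0.748 dy -0.516 dz 0.417 yaw 0.169
dx 0.772 dy -0.510 dz 0.417 yaw 0.169
```

Call:
{"op": "send_rows", "data": {
  "increments": [
    {"dx": 0.2,"dy": -0.15,"dz": 0,"yaw": 0.169,"claw": -1},
    {"dx": 0.4,"dy": -0.3,"dz": 0,"yaw": 0.169,"claw": -1},
    {"dx": 0.681,"dy": -0.534,"dz": 0,"yaw": 0.169,"claw": -1},
    {"dx": 0.681,"dy": -0.534,"dz": 0,"yaw": 0.169,"claw": -1},
    {"dx": 0.681,"dy": -0.534,"dz": 0,"yaw": 0.169,"claw": -1},
    {"dx": 0.681,"dy": -0.534,"dz": 0,"yaw": 0.169,"claw": -1},
    {"dx": 0.681,"dy": -0.534,"dz": 0.1,"yaw": 0.169,"claw": -1},
    {"dx": 0.681,"dy": -0.534,"dz": 0.2,"yaw": 0.169,"claw": -1},
    {"dx": 0.681,"dy": -0.534,"dz": 0.3,"yaw": 0.169,"claw": -1},
    {"dx": 0.681,"dy": -0.534,"dz": 0.36,"yaw": 0.169,"claw": -1},
    {"dx": 0.681,"dy": -0.534,"dz": 0.4,"yaw": 0.169,"claw": -1},
    {"dx": 0.681,"dy": -0.534,"dz": 0.417,"yaw": 0.169,"claw": -1},
    {"dx": 0.681,"dy": -0.534,"dz": 0.417,"yaw": 0.169,"claw": -1}
  ]
}}

```text
time: 1.72
tool_pos: [0.4431, -0.2176, 0.0224]
tool_rot: [-0.0, 0.999, 0.05, -0.0]
contact_force: [0.5, -0.4, -0.9]
gripper_width: 0.998
grasp_force: 0.0
```

Call:
{"op": "send_rows", "data": {
  "increments": [
    {"dx": 0.02,"claw": -1},
    {"dx": 0.04,"claw": -1},
    {"dx": 0.055,"claw": -1},
    {"dx": 0.065,"claw": -1},
    {"dx": 0.07,"claw": -1},
    {"dx": 0.075,"claw": -1},
    {"dx": 0.08,"claw": -1},
    {"dx": 0.083,"claw": -1},
    {"dx": 0.086,"claw": -1},
    {"dx": 0.086,"claw": -1}
  ]
}}

```text
invalid input
```

Run:
```python
from h import *
s=st();print(tl(s['tool_pos']))
im=grab('top','t1.png')[:,:,::-1]
cv2.imwrite('pics/c3.png',cv2.resize(im[180:300,255:395],None,fx=5,fy=5,interpolation=cv2.INTER_CUBIC))
```

```text
{'time': 1.725, 'tool_pos': [0.4431, -0.2176, 0.0224], 'tool_rot': [-0.0004, 0.9987, 0.0501, -0.0005], 'contact_force': [0.5038, -0.4007, -0.9366], 'gripper_width': 0.9978, 'grasp_force': 0.0}
[-135.   -47.6]
```

View pics/c3.png

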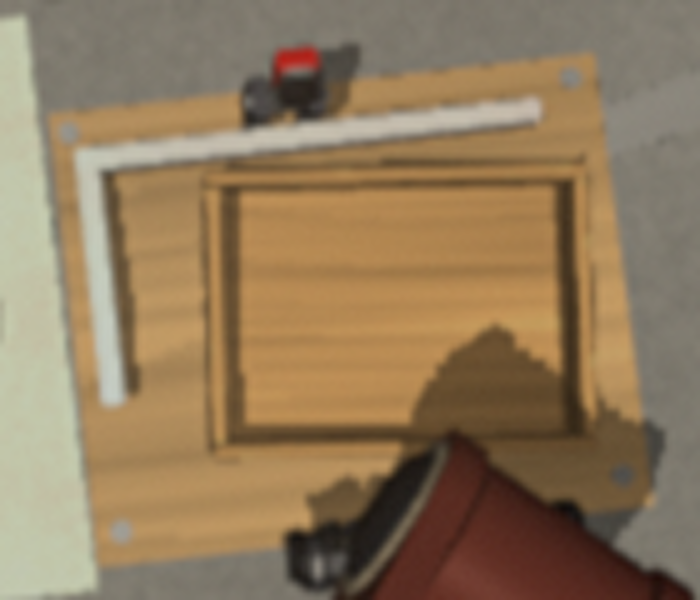

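Call:
{"op": "send_rows", "data": {
  "increments": [
    {"dx": 0.02,"dy": 0,"dz": 0,"yaw": 0,"claw": -1},
    {"dx": 0.04,"dy": 0,"dz": 0,"yaw": 0,"claw": -1},
    {"dx": 0.055,"dy": 0,"dz": 0,"yaw": 0,"claw": -1},
    {"dx": 0.065,"dy": 0,"dz": 0,"yaw": 0,"claw": -1},
    {"dx": 0.07,"dy": 0,"dz": 0,"yaw": 0,"claw": -1},
    {"dx": 0.075,"dy": 0,"dz": 0,"yaw": 0,"claw": -1},
    {"dx": 0.08,"dy": 0,"dz": 0,"yaw": 0,"claw": -1},
    {"dx": 0.083,"dy": 0,"dz": 0,"yaw": 0,"claw": -1},
    {"dx": 0.086,"dy": 0,"dz": 0,"yaw": 0,"claw": -1},
    {"dx": 0.086,"dy": 0,"dz": 0,"yaw": 0,"claw": -1}
  ]
}}

```text
time: 3.02
tool_pos: [0.4861, -0.2144, 0.0233]
tool_rot: [0.001, 0.999, 0.05, -0.001]
contact_force: [-4.7, -2.2, 3.5]
gripper_width: 1.001
grasp_force: 2.4
```

Call:
{"op": "send_rows", "data": {
  "increments": [
    {"dx": 0.004,"dy": 0,"dz": 0,"yaw": 0,"claw": -1},
    {"dx": 0.008,"dy": 0,"dz": 0,"yaw": 0,"claw": -1},
    {"dx": 0.012,"dy": 0,"dz": 0,"yaw": 0,"claw": -1},
    {"dx": 0.012,"dy": 0,"dz": 0,"yaw": 0,"claw": -1}
  ]
}}

```text
time: 3.52
tool_pos: [0.4906, -0.2146, 0.0232]
tool_rot: [0.001, 0.999, 0.05, -0.003]
contact_force: [-11.1, -5.9, 6.8]
gripper_width: 1.0
grasp_force: 5.8
```

Call:
{"op": "send_rows", "data": {
  "increments": [
    {"dx": 0.003,"dy": 0,"dz": 0,"yaw": 0,"claw": -1},
    {"dx": 0.006,"dy": 0,"dz": 0,"yaw": 0,"claw": -1},
    {"dx": 0.008,"dy": 0,"dz": 0,"yaw": 0,"claw": -1},
    {"dx": 0.008,"dy": 0,"dz": 0,"yaw": 0,"claw": -1}
  ]
}}

```text
time: 4.03
tool_pos: [0.4906, -0.2148, 0.0232]
tool_rot: [0.001, 0.999, 0.051, -0.008]
contact_force: [-28.9, -7.9, 18.7]
gripper_width: 1.001
grasp_force: 14.8
```

Run:
```python
from h import *
s=st();print(tl(s['tool_pos']))
im=grab('top','t2.png')[:,:,::-1]
cv2.imwrite('pics/c4.png',cv2.resize(im[180:300,255:395],None,fx=5,fy=5,interpolation=cv2.INTER_CUBIC))
```

```text
{'time': 4.025, 'tool_pos': [0.4906, -0.2148, 0.0232], 'tool_rot': [0.0011, 0.9987, 0.0508, -0.008], 'contact_force': [-28.9162, -7.879, 18.7247], 'gripper_width': 1.001, 'grasp_force': 14.8106}
[-87.5 -49.5]
```

View pics/c4.png

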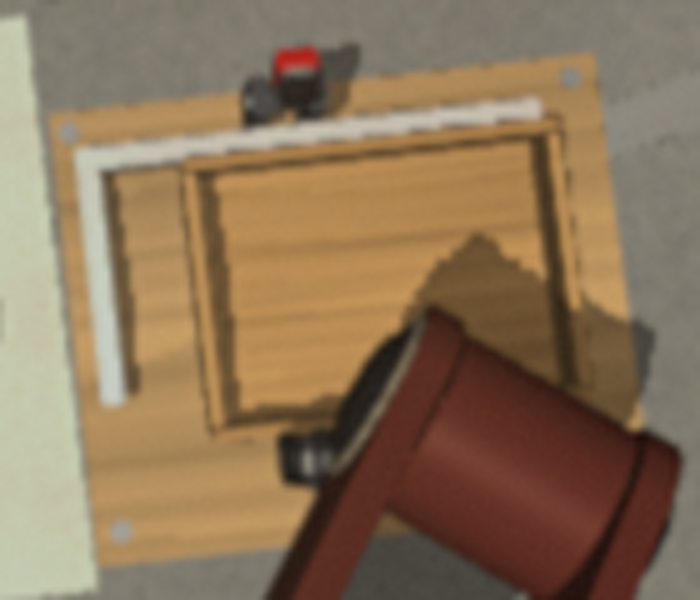

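Call:
{"op": "send_rows", "data": {
  "increments": [
    {"dx": -0.08,"dy": 0,"dz": 0,"yaw": 0,"claw": -1},
    {"dx": -0.08,"dy": 0,"dz": -0.1,"yaw": 0,"claw": -1},
    {"dx": -0.08,"dy": 0,"dz": -0.2,"yaw": 0,"claw": 1},
    {"dx": -0.08,"dy": 0.1,"dz": -0.26,"yaw": 0,"claw": 1},
    {"dx": 0,"dy": 0.2,"dz": -0.26,"yaw": 0,"claw": 1},
    {"dx": 0.1,"dy": 0.29,"dz": -0.26,"yaw": 0,"claw": 1},
    {"dx": 0.17,"dy": 0.29,"dz": -0.26,"yaw": 0,"claw": 1},
    {"dx": 0.17,"dy": 0.29,"dz": -0.26,"yaw": 0,"claw": 1},
    {"dx": 0.17,"dy": 0.29,"dz": -0.15,"yaw": 0,"claw": 1},
    {"dx": 0.17,"dy": 0.29,"dz": -0.06,"yaw": 0,"claw": 1},
    {"dx": 0.17,"dy": 0.29,"dz": 0.015,"yaw": 0,"claw": 1},
    {"dx": 0.17,"dy": 0.29,"dz": 0.015,"yaw": 0,"claw": 1},
    {"dx": 0.17,"dy": 0.27,"dz": 0.015,"yaw": 0,"claw": 1},
    {"dx": 0.17,"dy": 0.25,"dz": 0.015,"yaw": 0,"claw": 1},
    {"dx": 0.17,"dy": 0.235,"dz": 0.015,"yaw": 0,"claw": 1},
    {"dx": 0.17,"dy": 0.22,"dz": 0.015,"yaw": 0,"claw": 1},
    {"dx": 0.17,"dy": 0.22,"dz": 0.015,"yaw": 0,"claw": 1}
  ]
}}

```text
time: 6.2
tool_pos: [0.5936, -0.3145, 0.0188]
tool_rot: [0.002, 0.999, 0.05, 0.002]
contact_force: [-0.7, -4.4, 6.2]
gripper_width: -0.0
grasp_force: 0.0
```

Run:
```python
from h import *
go((*J(0,-125),.03,JT))
```

```text
{'time': 6.2, 'tool_pos': [0.5936, -0.3145, 0.0188], 'tool_rot': [0.0019, 0.9987, 0.0504, 0.0022], 'contact_force': [-0.6822, -4.3688, 6.1765], 'gripper_width': -0.0004, 'grasp_force': 0.0}
ang 0.1008 loc [   5.  -159.1]
dx -0.010 dy -0.068 dz -0.023 yaw -0.000
```

Call:
{"op": "send_rows", "data": {
  "increments": [
    {"dx": -0.005,"dy": -0.012,"dz": -0.01,"yaw": 0,"claw": 1},
    {"dx": -0.005,"dy": -0.024,"dz": -0.01,"yaw": 0,"claw": 1},
    {"dx": -0.005,"dy": -0.036,"dz": -0.01,"yaw": 0,"claw": 1},
    {"dx": -0.005,"dy": -0.048,"dz": -0.01,"yaw": 0,"claw": 1},
    {"dx": -0.005,"dy": -0.058,"dz": -0.01,"yaw": 0,"claw": 1},
    {"dx": -0.005,"dy": -0.066,"dz": -0.01,"yaw": 0,"claw": 1},
    {"dx": -0.005,"dy": -0.072,"dz": -0.01,"yaw": 0,"claw": 1},
    {"dx": -0.005,"dy": -0.076,"dz": -0.01,"yaw": 0,"claw": 1},
    {"dx": -0.005,"dy": -0.076,"dz": -0.01,"yaw": 0,"claw": 1}
  ]
}}

```text
time: 7.32
tool_pos: [0.5883, -0.281, 0.0249]
tool_rot: [0.005, 0.999, 0.05, 0.004]
contact_force: [0.3, -15.4, 6.3]
gripper_width: -0.002
grasp_force: 6.6
```

Call:
{"op": "send_rows", "data": {
  "increments": [
    {"dx": 0,"dy": -0.006,"dz": 0,"yaw": 0,"claw": 1},
    {"dx": 0,"dy": -0.012,"dz": 0,"yaw": 0,"claw": 1},
    {"dx": 0,"dy": -0.016,"dz": 0,"yaw": 0,"claw": 1},
    {"dx": 0,"dy": -0.016,"dz": 0,"yaw": 0,"claw": 1}
  ]
}}

```text
time: 7.82
tool_pos: [0.5891, -0.2764, 0.0274]
tool_rot: [0.009, 0.999, 0.05, 0.005]
contact_force: [0.6, -23.0, 10.3]
gripper_width: -0.001
grasp_force: 10.0
```

Run:
```python
from h import *
go((*J(0,-125),.03,JT))
im=grab('top','t3.png')[:,:,::-1]
cv2.imwrite('pics/c5.png',cv2.resize(im[180:300,255:395],None,fx=5,fy=5,interpolation=cv2.INTER_CUBIC))
```

```text
{'time': 7.825, 'tool_pos': [0.5891, -0.2764, 0.0274], 'tool_rot': [0.0087, 0.9987, 0.05, 0.0054], 'contact_force': [0.615, -22.9623, 10.2634], 'gripper_width': -0.0009, 'grasp_force': 9.9656}
ang 0.1001 loc [   4.3 -120.8]
dx -0.009 dy 0.009 dz -0.005 yaw -0.001
```

View pics/c5.png

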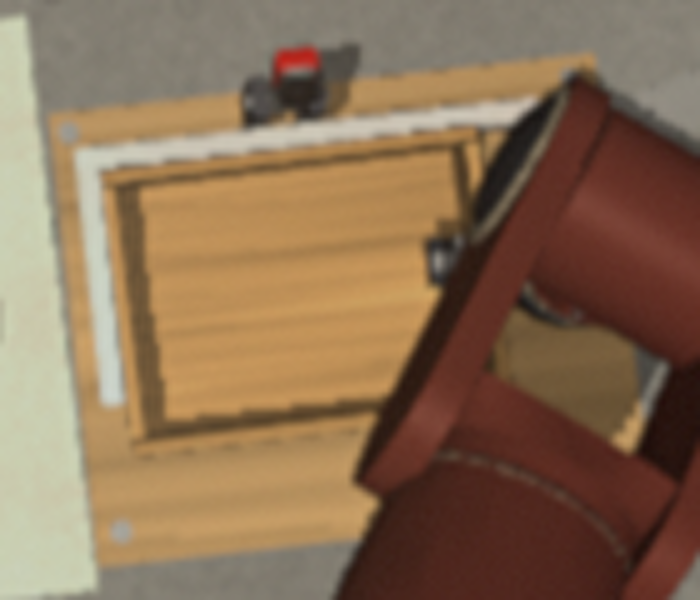

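Call:
{"op": "send_rows", "data": {
  "increments": [
    {"dx": 0,"dy": 0.06,"dz": 0,"yaw": 0,"claw": 1},
    {"dx": 0,"dy": 0.06,"dz": -0.12,"yaw": 0,"claw": 1},
    {"dx": 0,"dy": 0.06,"dz": -0.26,"yaw": 0,"claw": -1},
    {"dx": -0.1,"dy": -0.05,"dz": -0.26,"yaw": 0,"claw": -1},
    {"dx": -0.2,"dy": -0.13,"dz": -0.26,"yaw": 0,"claw": -1},
    {"dx": -0.28,"dy": -0.22,"dz": -0.26,"yaw": 0,"claw": -1},
    {"dx": -0.28,"dy": -0.22,"dz": -0.26,"yaw": 0,"claw": -1},
    {"dx": -0.28,"dy": -0.22,"dz": -0.14,"yaw": 0,"claw": -1},
    {"dx": -0.28,"dy": -0.22,"dz": -0.04,"yaw": 0,"claw": -1},
    {"dx": -0.28,"dy": -0.22,"dz": 0,"yaw": 0,"claw": -1},
    {"dx": -0.28,"dy": -0.22,"dz": 0,"yaw": 0,"claw": -1},
    {"dx": -0.24,"dy": -0.22,"dz": 0,"yaw": 0,"claw": -1},
    {"dx": -0.22,"dy": -0.22,"dz": 0,"yaw": 0,"claw": -1},
    {"dx": -0.2,"dy": -0.22,"dz": 0,"yaw": 0,"claw": -1},
    {"dx": -0.19,"dy": -0.22,"dz": 0,"yaw": 0,"claw": -1},
    {"dx": -0.185,"dy": -0.22,"dz": 0,"yaw": 0,"claw": -1},
    {"dx": -0.18,"dy": -0.22,"dz": 0,"yaw": 0,"claw": -1},
    {"dx": -0.176,"dy": -0.22,"dz": 0,"yaw": 0,"claw": -1},
    {"dx": -0.176,"dy": -0.22,"dz": 0,"yaw": 0,"claw": -1}
  ]
}}

```text
time: 10.25
tool_pos: [0.4849, -0.1672, 0.0201]
tool_rot: [-0.0, 0.999, 0.051, -0.002]
contact_force: [-4.8, -0.2, 2.8]
gripper_width: 1.0
grasp_force: 2.5
```

Run:
```python
from h import *
go((*J(-83,0),.02,JT))
```

```text
{'time': 10.25, 'tool_pos': [0.4849, -0.1672, 0.0201], 'tool_rot': [-0.0004, 0.9987, 0.0505, -0.0017], 'contact_force': [-4.8196, -0.2091, 2.7994], 'gripper_width': 1.0001, 'grasp_force': 2.4872}
ang 0.1011 loc [-88.3  -1.6]
dx 0.011 dy -0.003 dz 0.000 yaw 0.000
```

Call:
{"op": "send_rows", "data": {
  "increments": [
    {"dx": 0.004,"dy": 0,"dz": 0,"yaw": 0,"claw": -1},
    {"dx": 0.008,"dy": 0,"dz": 0,"yaw": 0,"claw": -1},
    {"dx": 0.01,"dy": 0,"dz": 0,"yaw": 0,"claw": -1},
    {"dx": 0.01,"dy": 0,"dz": 0,"yaw": 0,"claw": -1}
  ]
}}

```text
time: 10.75
tool_pos: [0.4855, -0.1665, 0.02]
tool_rot: [-0.001, 0.999, 0.051, -0.007]
contact_force: [-24.3, 1.0, 19.2]
gripper_width: 1.004
grasp_force: 12.1
```

Call:
{"op": "send_rows", "data": {
  "increments": [
    {"dx": -0.08,"dy": 0,"dz": 0,"yaw": 0,"claw": -1},
    {"dx": -0.08,"dy": 0,"dz": -0.12,"yaw": 0,"claw": -1},
    {"dx": -0.08,"dy": 0,"dz": -0.26,"yaw": 0.12,"claw": -1},
    {"dx": 0,"dy": 0.1,"dz": -0.26,"yaw": 0.24,"claw": -1},
    {"dx": 0.05,"dy": 0.2,"dz": -0.26,"yaw": 0.36,"claw": -1},
    {"dx": 0.1,"dy": 0.3,"dz": -0.26,"yaw": 0.48,"claw": -1},
    {"dx": 0.16,"dy": 0.32,"dz": -0.26,"yaw": 0.6,"claw": -1},
    {"dx": 0.16,"dy": 0.32,"dz": -0.26,"yaw": 0.72,"claw": -1},
    {"dx": 0.16,"dy": 0.32,"dz": -0.26,"yaw": 0.84,"claw": -1},
    {"dx": 0.16,"dy": 0.32,"dz": -0.26,"yaw": 0.96,"claw": -1},
    {"dx": 0.16,"dy": 0.32,"dz": -0.26,"yaw": 1.0,"claw": -1},
    {"dx": 0.16,"dy": 0.32,"dz": -0.26,"yaw": 1.0,"claw": -1}
  ]
}}

```text
time: 12.25
tool_pos: [0.5866, -0.3179, 0.15]
tool_rot: [-0.0, 0.765, -0.644, -0.0]
contact_force: [-0.3, 0.0, -0.7]
gripper_width: 0.998
grasp_force: 0.0
```

Run:
```python
from h import *
t=JT-np.pi/2
go((*J(-3,-160),.15,t),(*J(-3,-160),.02,t),(*J(-3,-125),.02,t),(*J(-3,-115),.02,t),(*J(-3,-108),.02,t))
```

```text
{'time': 12.25, 'tool_pos': [0.5866, -0.3179, 0.15], 'tool_rot': [-0.0, 0.7651, -0.6439, -0.0002], 'contact_force': [-0.2663, 0.0415, -0.7115], 'gripper_width': 0.9977, 'grasp_force': 0.0}
ang -1.3991 loc [  -2.4 -161.8]
dx -0.004 dy 0.001 dz 0.000 yaw 0.047
dx -0.004 dy 0.001 dz 0.260 yaw 0.047
dx -0.073 dy -0.004 dz 0.260 yaw 0.047
dx -0.093 dy -0.005 dz 0.260 yaw 0.047
dx -0.107 dy -0.006 dz 0.260 yaw 0.047
```

Call:
{"op": "send_rows", "data": {
  "increments": [
    {"dx": -0.004,"dy": 0,"dz": 0.1,"yaw": 0.047,"claw": -1},
    {"dx": -0.004,"dy": 0,"dz": 0.2,"yaw": 0.047,"claw": -1},
    {"dx": -0.004,"dy": 0,"dz": 0.26,"yaw": 0.047,"claw": -1},
    {"dx": -0.004,"dy": 0,"dz": 0.26,"yaw": 0.047,"claw": -1},
    {"dx": -0.04,"dy": -0.002,"dz": 0.26,"yaw": 0.047,"claw": -1},
    {"dx": -0.07,"dy": -0.004,"dz": 0.26,"yaw": 0.047,"claw": -1},
    {"dx": -0.085,"dy": -0.005,"dz": 0.26,"yaw": 0.047,"claw": -1},
    {"dx": -0.093,"dy": -0.005,"dz": 0.26,"yaw": 0.047,"claw": -1},
    {"dx": -0.1,"dy": -0.006,"dz": 0.26,"yaw": 0.047,"claw": -1},
    {"dx": -0.105,"dy": -0.006,"dz": 0.26,"yaw": 0.047,"claw": -1},
    {"dx": -0.105,"dy": -0.006,"dz": 0.26,"yaw": 0.047,"claw": -1}
  ]
}}

```text
time: 13.62
tool_pos: [0.5813, -0.2685, 0.021]
tool_rot: [0.001, 0.742, -0.671, 0.002]
contact_force: [1.1, -8.0, -2.1]
gripper_width: 1.001
grasp_force: 4.0
```

Run:
```python
from h import *
go()
```

```text
{'time': 13.625, 'tool_pos': [0.5813, -0.2685, 0.021], 'tool_rot': [0.0012, 0.7418, -0.6706, 0.0025], 'contact_force': [1.1195, -7.9534, -2.1443], 'gripper_width': 1.0009, 'grasp_force': 3.9854}
ang -1.47 loc [  -2.6 -112.1]
```

Call:
{"op": "send_rows", "data": {
  "increments": [
    {"dx": -0.004,"dy": 0,"dz": 0,"yaw": 0,"claw": -1},
    {"dx": -0.007,"dy": 0,"dz": 0,"yaw": 0,"claw": -1},
    {"dx": -0.007,"dy": 0,"dz": 0,"yaw": 0,"claw": -1}
  ]
}}

```text
time: 14.0
tool_pos: [0.5814, -0.2685, 0.0221]
tool_rot: [0.003, 0.742, -0.671, 0.005]
contact_force: [0.7, -17.8, -2.6]
gripper_width: 0.995
grasp_force: 8.7
```

Run:
```python
from h import *
go()
```

```text
{'time': 14.0, 'tool_pos': [0.5814, -0.2685, 0.0221], 'tool_rot': [0.0031, 0.7419, -0.6705, 0.0052], 'contact_force': [0.7075, -17.7621, -2.623], 'gripper_width': 0.995, 'grasp_force': 8.7298}
ang -1.4699 loc [  -2.6 -112.1]
```

Call:
{"op": "send_rows", "data": {
  "increments": [
    {"dx": 0.06,"dy": 0,"dz": 0,"yaw": 0,"claw": -1},
    {"dx": 0.06,"dy": 0,"dz": -0.12,"yaw": 0,"claw": -1},
    {"dx": 0.06,"dy": 0,"dz": -0.24,"yaw": 0,"claw": -1},
    {"dx": 0.06,"dy": 0,"dz": -0.36,"yaw": 0,"claw": -1},
    {"dx": 0,"dy": 0,"dz": -0.46,"yaw": -0.12,"claw": -1},
    {"dx": -0.12,"dy": 0,"dz": -0.46,"yaw": -0.24,"claw": -1},
    {"dx": -0.24,"dy": 0,"dz": -0.46,"yaw": -0.36,"claw": -1},
    {"dx": -0.36,"dy": 0,"dz": -0.46,"yaw": -0.48,"claw": -1},
    {"dx": -0.48,"dy": 0.02,"dz": -0.46,"yaw": -0.6,"claw": -1},
    {"dx": -0.6,"dy": 0.02,"dz": -0.46,"yaw": -0.72,"claw": -1},
    {"dx": -0.72,"dy": 0.02,"dz": -0.46,"yaw": -0.84,"claw": -1},
    {"dx": -0.8,"dy": 0.02,"dz": -0.46,"yaw": -0.96,"claw": -1},
    {"dx": -0.8,"dy": 0.02,"dz": -0.46,"yaw": -1.0,"claw": -1},
    {"dx": -0.8,"dy": 0.02,"dz": -0.46,"yaw": -1.0,"claw": -1},
    {"dx": -0.8,"dy": 0.02,"dz": -0.46,"yaw": -1.0,"claw": -1}
  ]
}}

```text
time: 15.88
tool_pos: [0.5303, 0.1343, 0.2503]
tool_rot: [-0.0, 1.0, 0.014, -0.0]
contact_force: [-0.3, -0.2, 0.5]
gripper_width: 1.0
grasp_force: 0.0
```

```bash
cat >> h.py <<'E'
def stamps(im,c,zt=.036):
    big=cv2.resize(im,None,fx=3,fy=3,interpolation=cv2.INTER_CUBIC)
    hsv=cv2.cvtColor(big,cv2.COLOR_RGB2HSV); m=cv2.inRange(hsv,(45,90,40),(80,255,255)); out=[]
    for k in cv2.findContours(m,cv2.RETR_EXTERNAL,cv2.CHAIN_APPROX_NONE)[0]:
        if cv2.contourArea(k)<600: continue
        f=lambda p:ray('w',((p[0]+.5)/3-.5,(p[1]+.5)/3-.5),zt,c)
        w=np.array([f(p[0])[:2] for p in k],np.float32)*1000
        (x,y),wh,a=cv2.minAreaRect(w); print('stamp',round(x/1000,4),round(y/1000,4),np.round(wh,1),'edge ang %.3f'%np.radians(a), 'px',(k.mean(0)[0]/3).round())
E
python3 - <<'E'
from h import *
s=manip.state(); im=grab('wrist','w1.png'); go(); c=cam('wrist',s); stamps(im,c)
im=grab('top','t4.png')[:,:,::-1]
A=cv2.resize(im[190:285,265:385],None,fx=4,fy=4,interpolation=cv2.INTER_CUBIC)
cv2.imwrite('pics/c6.png',A)
E
```

```text
{'time': 15.925, 'tool_pos': [0.5303, 0.1342, 0.2503], 'tool_rot': [-0.0001, 0.9999, 0.014, -0.0], 'contact_force': [0.2597, 0.2853, 0.9993], 'gripper_width': 0.9983, 'grasp_force': 0.0}
ang 0.028 loc [-12.7 293.6]
stamp 0.4499 0.1018 [34.2 33.9] edge ang 1.020 px [304. 244.]
stamp 0.4719 0.1713 [29.8 36. ] edge ang 1.164 px [241. 223.]
stamp 0.5435 0.1025 [32.5 29. ] edge ang 0.550 px [308. 158.]
stamp 0.5505 0.1828 [31.1 31.2] edge ang 0.249 px [227. 150.]
stamp 0.6234 0.1292 [28.9 29.1] edge ang 0.409 px [284.  75.]
```

View pics/w1.png

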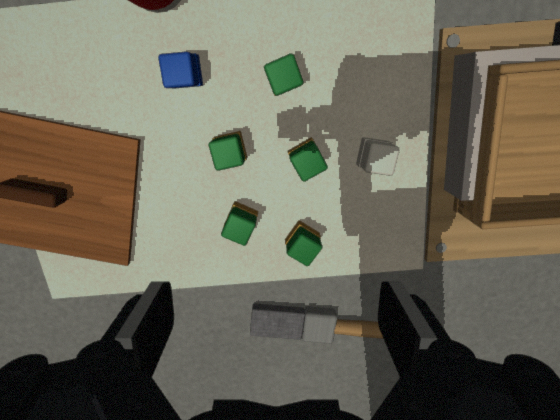

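View pics/c6.png

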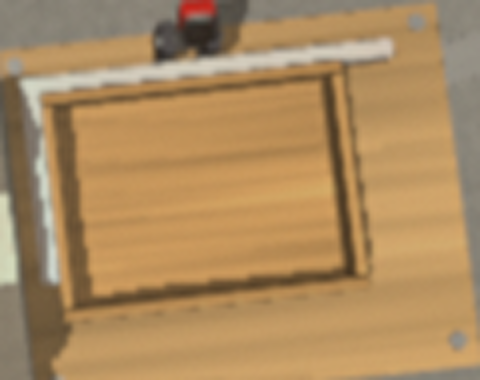

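Run:
```python
from h import *
x,y,t=.6238,.1293,.414
go((x,y,.12,t),(x,y,.008,t))
```

```text
{'time': 15.975, 'tool_pos': [0.5304, 0.1341, 0.2503], 'tool_rot': [-0.0, 0.9999, 0.0141, -0.0], 'contact_force': [0.0435, -0.4806, -0.4558], 'gripper_width': 0.9984, 'grasp_force': 0.0}
ang 0.0281 loc [-12.7 293.6]
dx 0.187 dy 0.015 dz 0.261 yaw -0.257
dx 0.187 dy 0.015 dz 0.485 yaw -0.257
```

Call:
{"op": "send_rows", "data": {
  "increments": [
    {"dx": 0.1,"dy": 0.01,"dz": 0.06,"yaw": -0.12,"claw": -0.2},
    {"dx": 0.187,"dy": 0.015,"dz": 0.16,"yaw": -0.257,"claw": -0.2},
    {"dx": 0.187,"dy": 0.015,"dz": 0.26,"yaw": -0.257,"claw": -0.2},
    {"dx": 0.187,"dy": 0.015,"dz": 0.3,"yaw": -0.257,"claw": -0.2},
    {"dx": 0.187,"dy": 0.015,"dz": 0.4,"yaw": -0.257,"claw": -0.2},
    {"dx": 0.187,"dy": 0.015,"dz": 0.46,"yaw": -0.257,"claw": -0.2},
    {"dx": 0.187,"dy": 0.015,"dz": 0.485,"yaw": -0.257,"claw": -0.2},
    {"dx": 0.187,"dy": 0.015,"dz": 0.485,"yaw": -0.257,"claw": -0.2},
    {"dx": 0.187,"dy": 0.015,"dz": 0.485,"yaw": -0.257,"claw": 1},
    {"dx": 0.187,"dy": 0.015,"dz": 0.485,"yaw": -0.257,"claw": 1},
    {"dx": 0.187,"dy": 0.015,"dz": 0.485,"yaw": -0.257,"claw": 1},
    {"dx": 0.187,"dy": 0.015,"dz": 0.485,"yaw": -0.257,"claw": 1},
    {"dx": 0.187,"dy": 0.015,"dz": 0.485,"yaw": -0.257,"claw": 1},
    {"dx": 0.187,"dy": 0.015,"dz": 0.4,"yaw": -0.257,"claw": 1},
    {"dx": 0.187,"dy": 0.015,"dz": 0.3,"yaw": -0.257,"claw": 1},
    {"dx": 0.187,"dy": 0.015,"dz": 0.18,"yaw": -0.257,"claw": 1},
    {"dx": 0.187,"dy": 0.015,"dz": 0.18,"yaw": -0.257,"claw": 1}
  ]
}}

```text
time: 18.1
tool_pos: [0.6279, 0.1304, 0.1682]
tool_rot: [0.001, 0.978, 0.206, 0.007]
contact_force: [0.7, -0.1, -1.1]
gripper_width: 0.34
grasp_force: 59.5
```

Run:
```python
from h import *
p=J(-38,50)
go((*p,.16,JT),(*p,.03,JT),(.53,.134,.25,.03))
```

```text
{'time': 18.1, 'tool_pos': [0.6279, 0.1304, 0.1682], 'tool_rot': [0.0008, 0.9785, 0.2062, 0.0065], 'contact_force': [0.6934, -0.1018, -1.0736], 'gripper_width': 0.34, 'grasp_force': 59.503}
ang 0.4154 loc [ 84.  280.1]
dx -0.374 dy 0.362 dz 0.013 yaw 0.210
dx -0.378 dy 0.361 dz 0.273 yaw 0.210
dx -0.174 dy -0.085 dz -0.166 yaw 0.257
```

Call:
{"op": "send_rows", "data": {
  "increments": [
    {"dx": -0.08,"dy": 0.08,"dz": 0,"yaw": 0.1,"claw": 1},
    {"dx": -0.16,"dy": 0.16,"dz": 0,"yaw": 0.21,"claw": 1},
    {"dx": -0.24,"dy": 0.24,"dz": 0,"yaw": 0.21,"claw": 1},
    {"dx": -0.32,"dy": 0.32,"dz": 0,"yaw": 0.21,"claw": 1},
    {"dx": -0.369,"dy": 0.361,"dz": 0,"yaw": 0.21,"claw": 1},
    {"dx": -0.369,"dy": 0.361,"dz": 0,"yaw": 0.21,"claw": 1},
    {"dx": -0.369,"dy": 0.361,"dz": 0.1,"yaw": 0.21,"claw": 1},
    {"dx": -0.369,"dy": 0.361,"dz": 0.2,"yaw": 0.21,"claw": 1},
    {"dx": -0.369,"dy": 0.361,"dz": 0.262,"yaw": 0.21,"claw": 1},
    {"dx": -0.369,"dy": 0.361,"dz": 0.262,"yaw": 0.21,"claw": 1},
    {"dx": -0.369,"dy": 0.361,"dz": 0.262,"yaw": 0.21,"claw": 0},
    {"dx": -0.369,"dy": 0.361,"dz": 0.262,"yaw": 0.21,"claw": 0},
    {"dx": -0.369,"dy": 0.361,"dz": 0.262,"yaw": 0.21,"claw": 0},
    {"dx": -0.369,"dy": 0.361,"dz": 0.15,"yaw": 0.21,"claw": 0},
    {"dx": -0.369,"dy": 0.361,"dz": 0.03,"yaw": 0.21,"claw": 0},
    {"dx": -0.34,"dy": 0.26,"dz": -0.08,"yaw": 0.21,"claw": -0.2},
    {"dx": -0.28,"dy": 0.15,"dz": -0.17,"yaw": 0.25,"claw": -0.2},
    {"dx": -0.22,"dy": 0.03,"dz": -0.18,"yaw": 0.25,"claw": -0.2},
    {"dx": -0.174,"dy": -0.085,"dz": -0.18,"yaw": 0.257,"claw": -0.2},
    {"dx": -0.174,"dy": -0.085,"dz": -0.18,"yaw": 0.257,"claw": -0.2}
  ]
}}

```text
time: 20.6
tool_pos: [0.5269, 0.1366, 0.2515]
tool_rot: [-0.0, 1.0, 0.016, 0.001]
contact_force: [0.1, -1.1, -0.9]
gripper_width: 0.601
grasp_force: 0.0
```

Run:
```python
from h import *
s=manip.state(); im=grab('wrist','w2.png'); stamps(im,cam('wrist',s)); print('top');stamps(grab('top','t5.png'),cam('top'))
x,y,t=.5507,.1833,.247
go((x,y,.12,t),(x,y,.008,t))
```

```text
stamp 0.4503 0.1015 [34.3 34.7] edge ang 1.019 px [306. 242.]
stamp 0.472 0.1712 [29.7 36.2] edge ang 1.157 px [242. 222.]
stamp 0.5217 -0.1157 [36.9 45.4] edge ang 0.100 px [522. 183.]
stamp 0.5436 0.1024 [32.5 29.1] edge ang 0.549 px [311. 158.]
stamp 0.5504 0.1828 [30.8 31.2] edge ang 0.245 px [230. 148.]
top
stamp 0.2227 -0.7021 [ 50.7 172. ] edge ang 0.002 px [527. 369.]
stamp 0.2336 -0.5547 [ 84.7 114.9] edge ang 1.561 px [468. 366.]
stamp 0.34 -0.6118 [200.3 107.3] edge ang 1.562 px [482. 316.]
stamp 0.4494 0.1012 [28.7 30.1] edge ang 1.024 px [219. 285.]
stamp 0.4718 0.1736 [33.  30.4] edge ang 1.192 px [192. 277.]
stamp 0.5261 -0.1079 [28.6 28.8] edge ang 0.097 px [297. 255.]
stamp 0.5434 0.102 [27.1 29.5] edge ang 0.580 px [219. 250.]
stamp 0.5507 0.1843 [26.5 31.7] edge ang 0.236 px [189. 246.]
stamp 0.7915 -0.602 [155.7 228.6] edge ang 0.202 px [476. 157.]
{'time': 20.7, 'tool_pos': [0.5269, 0.1364, 0.2511], 'tool_rot': [-0.0004, 0.9999, 0.0169, 0.0006], 'contact_force': [0.4582, -0.0279, -0.2597], 'gripper_width': 0.5993, 'grasp_force': 0.0}
ang 0.0339 loc [-15.9 296.2]
dx 0.050 dy -0.092 dz 0.262 yaw -0.142
dx 0.050 dy -0.092 dz 0.486 yaw -0.142
```

Call:
{"op": "send_rows", "data": {
  "increments": [
    {"dx": 0.05,"dy": -0.092,"dz": 0.08,"yaw": -0.12,"claw": -0.2},
    {"dx": 0.05,"dy": -0.092,"dz": 0.18,"yaw": -0.142,"claw": -0.2},
    {"dx": 0.05,"dy": -0.092,"dz": 0.28,"yaw": -0.142,"claw": -0.2},
    {"dx": 0.05,"dy": -0.092,"dz": 0.38,"yaw": -0.142,"claw": -0.2},
    {"dx": 0.05,"dy": -0.092,"dz": 0.46,"yaw": -0.142,"claw": -0.2},
    {"dx": 0.05,"dy": -0.092,"dz": 0.486,"yaw": -0.142,"claw": -0.2},
    {"dx": 0.05,"dy": -0.092,"dz": 0.486,"yaw": -0.142,"claw": -0.2},
    {"dx": 0.05,"dy": -0.092,"dz": 0.486,"yaw": -0.142,"claw": 1},
    {"dx": 0.05,"dy": -0.092,"dz": 0.486,"yaw": -0.142,"claw": 1},
    {"dx": 0.05,"dy": -0.092,"dz": 0.486,"yaw": -0.142,"claw": 1},
    {"dx": 0.05,"dy": -0.092,"dz": 0.486,"yaw": -0.142,"claw": 1},
    {"dx": 0.05,"dy": -0.092,"dz": 0.4,"yaw": -0.142,"claw": 1},
    {"dx": 0.05,"dy": -0.092,"dz": 0.3,"yaw": -0.142,"claw": 1},
    {"dx": 0.05,"dy": -0.092,"dz": 0.18,"yaw": -0.142,"claw": 1},
    {"dx": 0.05,"dy": -0.092,"dz": 0.18,"yaw": -0.142,"claw": 1},
    {"dx": 0.05,"dy": -0.092,"dz": 0.18,"yaw": -0.142,"claw": 1}
  ]
}}

```text
time: 22.7
tool_pos: [0.5503, 0.1804, 0.1599]
tool_rot: [0.0, 0.993, 0.121, -0.0]
contact_force: [-0.3, -0.5, -2.3]
gripper_width: 0.341
grasp_force: 59.7
```

Run:
```python
from h import *
p=J(28,50)
go((*p,.16,JT),(*p,.03,JT),(.53,.134,.25,.03))
```

```text
{'time': 22.7, 'tool_pos': [0.5503, 0.1804, 0.1599], 'tool_rot': [0.0001, 0.9926, 0.1211, -0.0003], 'contact_force': [-0.2635, -0.4619, -2.3313], 'gripper_width': 0.3408, 'grasp_force': 59.6883}
ang 0.2429 loc [ 11.8 337.6]
dx -0.049 dy 0.574 dz -0.000 yaw 0.095
dx -0.049 dy 0.574 dz 0.260 yaw 0.095
dx -0.062 dy 0.080 dz -0.180 yaw 0.142
```

Call:
{"op": "send_rows", "data": {
  "increments": [
    {"dx": -0.01,"dy": 0.12,"dz": 0,"yaw": 0.095,"claw": 1},
    {"dx": -0.02,"dy": 0.24,"dz": 0,"yaw": 0.095,"claw": 1},
    {"dx": -0.03,"dy": 0.36,"dz": 0,"yaw": 0.095,"claw": 1},
    {"dx": -0.04,"dy": 0.48,"dz": 0,"yaw": 0.095,"claw": 1},
    {"dx": -0.049,"dy": 0.574,"dz": 0,"yaw": 0.095,"claw": 1},
    {"dx": -0.049,"dy": 0.574,"dz": 0,"yaw": 0.095,"claw": 1},
    {"dx": -0.049,"dy": 0.574,"dz": 0.1,"yaw": 0.095,"claw": 1},
    {"dx": -0.049,"dy": 0.574,"dz": 0.2,"yaw": 0.095,"claw": 1},
    {"dx": -0.049,"dy": 0.574,"dz": 0.262,"yaw": 0.095,"claw": 1},
    {"dx": -0.049,"dy": 0.574,"dz": 0.262,"yaw": 0.095,"claw": 1},
    {"dx": -0.049,"dy": 0.574,"dz": 0.262,"yaw": 0.095,"claw": 0},
    {"dx": -0.049,"dy": 0.574,"dz": 0.262,"yaw": 0.095,"claw": 0},
    {"dx": -0.049,"dy": 0.574,"dz": 0.15,"yaw": 0.095,"claw": 0},
    {"dx": -0.049,"dy": 0.574,"dz": 0.03,"yaw": 0.095,"claw": 0},
    {"dx": -0.05,"dy": 0.48,"dz": -0.08,"yaw": 0.095,"claw": -0.2},
    {"dx": -0.05,"dy": 0.36,"dz": -0.15,"yaw": 0.14,"claw": -0.2},
    {"dx": -0.06,"dy": 0.24,"dz": -0.18,"yaw": 0.142,"claw": -0.2},
    {"dx": -0.062,"dy": 0.12,"dz": -0.18,"yaw": 0.142,"claw": -0.2},
    {"dx": -0.062,"dy": 0.08,"dz": -0.18,"yaw": 0.142,"claw": -0.2},
    {"dx": -0.062,"dy": 0.08,"dz": -0.18,"yaw": 0.142,"claw": -0.2}
  ]
}}

```text
time: 25.2
tool_pos: [0.5296, 0.1362, 0.2508]
tool_rot: [-0.0, 1.0, 0.017, 0.0]
contact_force: [0.7, -0.3, 0.2]
gripper_width: 0.601
grasp_force: 0.0
```

Run:
```python
from h import *
s=manip.state(); im=grab('wrist','w3.png'); stamps(im,cam('wrist',s))
x,y,t=.5436,.1023,.545
go((x,y,.12,t),(x,y,.008,t))
```

```text
stamp 0.4504 0.1016 [34.3 34.9] edge ang 1.019 px [309. 242.]
stamp 0.472 0.1712 [30.  36.4] edge ang 1.162 px [241. 223.]
stamp 0.5215 -0.1156 [37.2 45.3] edge ang 0.103 px [520. 185.]
stamp 0.5436 0.1025 [32.5 29. ] edge ang 0.559 px [308. 159.]
stamp 0.5899 -0.1098 [32.6 45.5] edge ang 0.091 px [529. 118.]
{'time': 25.25, 'tool_pos': [0.53, 0.135, 0.2505], 'tool_rot': [0.0002, 0.9999, 0.016, 0.0003], 'contact_force': [0.4085, -1.0664, -0.575], 'gripper_width': 0.6013, 'grasp_force': 0.0}
ang 0.0319 loc [-13.  294.5]
dx 0.025 dy 0.066 dz 0.261 yaw -0.342
dx 0.025 dy 0.066 dz 0.485 yaw -0.342
```

Call:
{"op": "send_rows", "data": {
  "increments": [
    {"dx": 0.025,"dy": 0.066,"dz": 0.05,"yaw": -0.12,"claw": -0.2},
    {"dx": 0.025,"dy": 0.066,"dz": 0.14,"yaw": -0.24,"claw": -0.2},
    {"dx": 0.025,"dy": 0.066,"dz": 0.22,"yaw": -0.342,"claw": -0.2},
    {"dx": 0.025,"dy": 0.066,"dz": 0.3,"yaw": -0.342,"claw": -0.2},
    {"dx": 0.025,"dy": 0.066,"dz": 0.4,"yaw": -0.342,"claw": -0.2},
    {"dx": 0.025,"dy": 0.066,"dz": 0.46,"yaw": -0.342,"claw": -0.2},
    {"dx": 0.025,"dy": 0.066,"dz": 0.485,"yaw": -0.342,"claw": -0.2},
    {"dx": 0.025,"dy": 0.066,"dz": 0.485,"yaw": -0.342,"claw": -0.2},
    {"dx": 0.025,"dy": 0.066,"dz": 0.485,"yaw": -0.342,"claw": 1},
    {"dx": 0.025,"dy": 0.066,"dz": 0.485,"yaw": -0.342,"claw": 1},
    {"dx": 0.025,"dy": 0.066,"dz": 0.485,"yaw": -0.342,"claw": 1},
    {"dx": 0.025,"dy": 0.066,"dz": 0.485,"yaw": -0.342,"claw": 1},
    {"dx": 0.025,"dy": 0.066,"dz": 0.4,"yaw": -0.342,"claw": 1},
    {"dx": 0.025,"dy": 0.066,"dz": 0.3,"yaw": -0.342,"claw": 1},
    {"dx": 0.025,"dy": 0.066,"dz": 0.18,"yaw": -0.342,"claw": 1},
    {"dx": 0.025,"dy": 0.066,"dz": 0.18,"yaw": -0.342,"claw": 1},
    {"dx": 0.025,"dy": 0.066,"dz": 0.18,"yaw": -0.342,"claw": 1}
  ]
}}

```text
time: 27.38
tool_pos: [0.5432, 0.1016, 0.1597]
tool_rot: [-0.0, 0.963, 0.268, -0.0]
contact_force: [-0.5, -0.5, -2.0]
gripper_width: 0.343
grasp_force: 59.5
```

Run:
```python
from h import *
p=J(28,-50)
go((*p,.16,JT),(*p,.03,JT),(.53,.134,.25,.03))
```

```text
{'time': 27.375, 'tool_pos': [0.5432, 0.1016, 0.1597], 'tool_rot': [-0.0001, 0.9634, 0.2681, -0.0004], 'contact_force': [-0.4881, -0.501, -2.0105], 'gripper_width': 0.3433, 'grasp_force': 59.5144}
ang 0.5429 loc [ -3.2 260. ]
dx -0.209 dy 0.587 dz -0.001 yaw 0.295
dx -0.208 dy 0.587 dz 0.259 yaw 0.295
dx 0.011 dy -0.069 dz -0.181 yaw 0.342
```

Call:
{"op": "send_rows", "data": {
  "increments": [
    {"dx": -0.04,"dy": 0.11,"dz": 0,"yaw": 0.1,"claw": 1},
    {"dx": -0.08,"dy": 0.22,"dz": 0,"yaw": 0.2,"claw": 1},
    {"dx": -0.12,"dy": 0.34,"dz": 0,"yaw": 0.295,"claw": 1},
    {"dx": -0.16,"dy": 0.45,"dz": 0,"yaw": 0.295,"claw": 1},
    {"dx": -0.2,"dy": 0.56,"dz": 0,"yaw": 0.295,"claw": 1},
    {"dx": -0.208,"dy": 0.587,"dz": 0,"yaw": 0.295,"claw": 1},
    {"dx": -0.208,"dy": 0.587,"dz": 0,"yaw": 0.295,"claw": 1},
    {"dx": -0.208,"dy": 0.587,"dz": 0.1,"yaw": 0.295,"claw": 1},
    {"dx": -0.208,"dy": 0.587,"dz": 0.2,"yaw": 0.295,"claw": 1},
    {"dx": -0.208,"dy": 0.587,"dz": 0.262,"yaw": 0.295,"claw": 1},
    {"dx": -0.208,"dy": 0.587,"dz": 0.262,"yaw": 0.295,"claw": 1},
    {"dx": -0.208,"dy": 0.587,"dz": 0.262,"yaw": 0.295,"claw": 0},
    {"dx": -0.208,"dy": 0.587,"dz": 0.262,"yaw": 0.295,"claw": 0},
    {"dx": -0.208,"dy": 0.587,"dz": 0.15,"yaw": 0.295,"claw": 0},
    {"dx": -0.208,"dy": 0.587,"dz": 0.03,"yaw": 0.295,"claw": 0},
    {"dx": -0.18,"dy": 0.5,"dz": -0.08,"yaw": 0.295,"claw": -0.2},
    {"dx": -0.14,"dy": 0.38,"dz": -0.15,"yaw": 0.34,"claw": -0.2},
    {"dx": -0.1,"dy": 0.27,"dz": -0.18,"yaw": 0.342,"claw": -0.2},
    {"dx": -0.07,"dy": 0.16,"dz": -0.18,"yaw": 0.342,"claw": -0.2},
    {"dx": -0.03,"dy": 0.05,"dz": -0.18,"yaw": 0.342,"claw": -0.2}
  ]
}}

```text
time: 29.88
tool_pos: [0.5445, 0.0691, 0.2519]
tool_rot: [-0.0, 1.0, 0.015, 0.002]
contact_force: [0.6, 0.9, -0.7]
gripper_width: 0.597
grasp_force: 0.0
```

Call:
{"op": "send_rows", "data": {
  "increments": [
    {"dx": 0,"dy": -0.1,"dz": 0,"yaw": 0,"claw": -0.2},
    {"dx": 0,"dy": -0.1,"dz": 0,"yaw": 0,"claw": -0.2},
    {"dx": 0,"dy": -0.1,"dz": 0,"yaw": 0,"claw": -0.2}
  ]
}}

```text
time: 30.25
tool_pos: [0.5434, 0.117, 0.2505]
tool_rot: [0.0, 1.0, 0.015, 0.0]
contact_force: [-0.4, -0.4, -0.3]
gripper_width: 0.595
grasp_force: 0.0
```

Run:
```python
from h import *
s=manip.state(); im=grab('wrist','w4.png'); stamps(im,cam('wrist',s));print('top');stamps(grab('top','t6.png'),cam('top'))
x,y,t=.4718,.1718,-.405
go((x,y,.12,t),(x,y,.008,t))
```

```text
stamp 0.4505 0.1012 [33.8 35.9] edge ang 1.021 px [289. 253.]
stamp 0.4724 0.1708 [29.  37.6] edge ang 1.160 px [225. 234.]
stamp 0.5314 -0.1124 [70.  42.9] edge ang 0.196 px [497. 184.]
top
stamp 0.2228 -0.6946 [186.2  52.2] edge ang 1.558 px [519. 369.]
stamp 0.2849 -0.6111 [201.1 217.9] edge ang 1.564 px [476. 337.]
stamp 0.4493 0.101 [28.4 30.1] edge ang 1.026 px [219. 285.]
stamp 0.5361 -0.1053 [60.4 28.9] edge ang 0.191 px [296. 252.]
stamp 0.6052 -0.2016 [28.2 30.6] edge ang 0.123 px [332. 225.]
stamp 0.7916 -0.6019 [155.6 228.8] edge ang 0.201 px [478. 156.]
{'time': 30.35, 'tool_pos': [0.5436, 0.1161, 0.2504], 'tool_rot': [0.0001, 0.9999, 0.0142, 0.0001], 'contact_force': [0.7404, -0.5937, -0.0913], 'gripper_width': 0.6014, 'grasp_force': 0.0}
ang 0.0284 loc [ -1.3 274.4]
dx -0.140 dy -0.115 dz 0.261 yaw 0.289
dx -0.141 dy -0.116 dz 0.485 yaw 0.289
```

Run:
```python
from h import *
a=cv2.imread('pics/w4.png')[20:330,200:560]; b=cv2.imread('pics/t6.png')[195:285,265:385]
a=cv2.resize(a,(400,344)); b=cv2.resize(b,(400,300),interpolation=cv2.INTER_CUBIC); b=cv2.copyMakeBorder(b,0,44,0,0,0)
cv2.imwrite('pics/c7.png',np.hstack([a,b]))
```

```text
(no output)
```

View pics/c7.png

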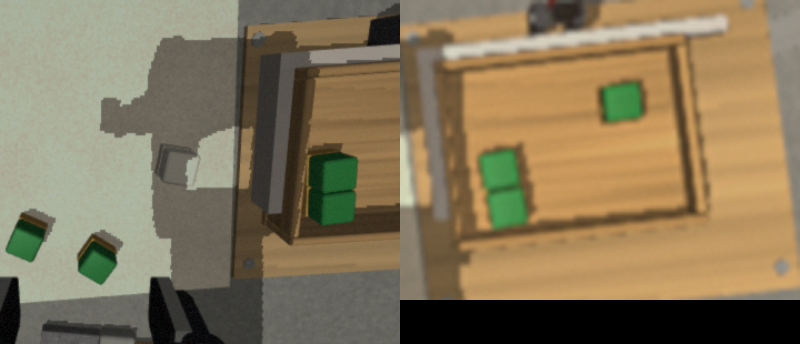

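Call:
{"op": "send_rows", "data": {
  "increments": [
    {"dx": -0.09,"dy": -0.07,"dz": 0.02,"yaw": 0.12,"claw": -0.2},
    {"dx": -0.14,"dy": -0.115,"dz": 0.12,"yaw": 0.24,"claw": -0.2},
    {"dx": -0.14,"dy": -0.115,"dz": 0.22,"yaw": 0.289,"claw": -0.2},
    {"dx": -0.14,"dy": -0.115,"dz": 0.3,"yaw": 0.289,"claw": -0.2},
    {"dx": -0.14,"dy": -0.115,"dz": 0.4,"yaw": 0.289,"claw": -0.2},
    {"dx": -0.14,"dy": -0.115,"dz": 0.46,"yaw": 0.289,"claw": -0.2},
    {"dx": -0.14,"dy": -0.115,"dz": 0.485,"yaw": 0.289,"claw": -0.2},
    {"dx": -0.14,"dy": -0.115,"dz": 0.485,"yaw": 0.289,"claw": -0.2},
    {"dx": -0.14,"dy": -0.115,"dz": 0.485,"yaw": 0.289,"claw": 1},
    {"dx": -0.14,"dy": -0.115,"dz": 0.485,"yaw": 0.289,"claw": 1},
    {"dx": -0.14,"dy": -0.115,"dz": 0.485,"yaw": 0.289,"claw": 1},
    {"dx": -0.14,"dy": -0.115,"dz": 0.485,"yaw": 0.289,"claw": 1},
    {"dx": -0.14,"dy": -0.115,"dz": 0.4,"yaw": 0.289,"claw": 1},
    {"dx": -0.14,"dy": -0.115,"dz": 0.3,"yaw": 0.289,"claw": 1},
    {"dx": -0.14,"dy": -0.115,"dz": 0.18,"yaw": 0.289,"claw": 1},
    {"dx": -0.14,"dy": -0.115,"dz": 0.18,"yaw": 0.289,"claw": 1},
    {"dx": -0.14,"dy": -0.115,"dz": 0.18,"yaw": 0.289,"claw": 1}
  ]
}}

```text
time: 32.48
tool_pos: [0.4712, 0.1725, 0.1597]
tool_rot: [0.0, 0.98, -0.2, -0.0]
contact_force: [-1.0, -0.9, -1.8]
gripper_width: 0.343
grasp_force: 59.6
```

Run:
```python
from h import *
p=J(-38,-50)
go((*p,.16,JT),(*p,.03,JT),(.48,.11,.25,0))
```

```text
{'time': 32.475, 'tool_pos': [0.4712, 0.1725, 0.1597], 'tool_rot': [0.0001, 0.9797, -0.2004, -0.0004], 'contact_force': [-0.9908, -0.922, -1.8359], 'gripper_width': 0.3429, 'grasp_force': 59.6148}
ang -0.4036 loc [-67.7 337.8]
dx 0.427 dy 0.650 dz -0.001 yaw -0.336
dx 0.427 dy 0.650 dz 0.259 yaw -0.336
dx 0.065 dy 0.108 dz -0.181 yaw -0.269
```

Call:
{"op": "send_rows", "data": {
  "increments": [
    {"dx": 0.06,"dy": 0.1,"dz": 0,"yaw": -0.12,"claw": 1},
    {"dx": 0.13,"dy": 0.2,"dz": 0,"yaw": -0.24,"claw": 1},
    {"dx": 0.2,"dy": 0.3,"dz": 0,"yaw": -0.336,"claw": 1},
    {"dx": 0.26,"dy": 0.4,"dz": 0,"yaw": -0.336,"claw": 1},
    {"dx": 0.33,"dy": 0.5,"dz": 0,"yaw": -0.336,"claw": 1},
    {"dx": 0.39,"dy": 0.6,"dz": 0,"yaw": -0.336,"claw": 1},
    {"dx": 0.427,"dy": 0.65,"dz": 0,"yaw": -0.336,"claw": 1},
    {"dx": 0.427,"dy": 0.65,"dz": 0,"yaw": -0.336,"claw": 1},
    {"dx": 0.427,"dy": 0.65,"dz": 0.1,"yaw": -0.336,"claw": 1},
    {"dx": 0.427,"dy": 0.65,"dz": 0.2,"yaw": -0.336,"claw": 1},
    {"dx": 0.427,"dy": 0.65,"dz": 0.262,"yaw": -0.336,"claw": 1},
    {"dx": 0.427,"dy": 0.65,"dz": 0.262,"yaw": -0.336,"claw": 1},
    {"dx": 0.427,"dy": 0.65,"dz": 0.262,"yaw": -0.336,"claw": 0},
    {"dx": 0.427,"dy": 0.65,"dz": 0.262,"yaw": -0.336,"claw": 0},
    {"dx": 0.427,"dy": 0.65,"dz": 0.15,"yaw": -0.336,"claw": 0},
    {"dx": 0.427,"dy": 0.65,"dz": 0.03,"yaw": -0.336,"claw": 0},
    {"dx": 0.39,"dy": 0.57,"dz": -0.08,"yaw": -0.336,"claw": -0.2},
    {"dx": 0.32,"dy": 0.47,"dz": -0.15,"yaw": -0.3,"claw": -0.2},
    {"dx": 0.25,"dy": 0.37,"dz": -0.18,"yaw": -0.269,"claw": -0.2},
    {"dx": 0.18,"dy": 0.27,"dz": -0.18,"yaw": -0.269,"claw": -0.2}
  ]
}}

```text
time: 34.98
tool_pos: [0.5045, 0.0019, 0.2523]
tool_rot: [0.0, 1.0, -0.001, 0.003]
contact_force: [0.4, 0.7, -1.0]
gripper_width: 0.603
grasp_force: 0.0
```

Call:
{"op": "send_rows", "data": {
  "increments": [
    {"dx": -0.05,"dy": -0.11,"dz": 0,"yaw": 0,"claw": -0.2},
    {"dx": -0.05,"dy": -0.19,"dz": 0,"yaw": 0,"claw": -0.2},
    {"dx": -0.05,"dy": -0.19,"dz": 0,"yaw": 0,"claw": -0.2},
    {"dx": -0.05,"dy": -0.19,"dz": 0,"yaw": 0,"claw": -0.2}
  ]
}}

```text
time: 35.48
tool_pos: [0.4791, 0.0951, 0.2496]
tool_rot: [0.0, 1.0, 0.0, 0.0]
contact_force: [-0.3, -0.6, -0.3]
gripper_width: 0.602
grasp_force: 0.0
```

Run:
```python
from h import *
s=manip.state(); im=grab('wrist','w5.png'); stamps(im,cam('wrist',s));print('top');stamps(grab('top','t7.png'),cam('top'))
x,y,t=.4498,.1014,-.55
go((x,y,.12,t),(x,y,.008,t))
```

```text
stamp 0.4495 0.1006 [31.  33.8] edge ang 1.020 px [270. 202.]
stamp 0.5333 -0.112 [65.6 42.2] edge ang 0.182 px [492. 114.]
top
stamp 0.2223 -0.7022 [171.2  50.5] edge ang 1.564 px [527. 369.]
stamp 0.2334 -0.5362 [ 47.4 114. ] edge ang 1.564 px [461. 367.]
stamp 0.34 -0.6119 [200.1 107.3] edge ang 1.562 px [482. 316.]
stamp 0.5361 -0.2094 [28.5 30.3] edge ang 0.089 px [335. 251.]
stamp 0.5361 -0.1047 [60.6 30. ] edge ang 0.189 px [296. 252.]
stamp 0.6052 -0.2015 [28. 31.] edge ang 0.139 px [332. 225.]
stamp 0.7916 -0.6027 [155.8 227.4] edge ang 0.204 px [477. 156.]
{'time': 35.575, 'tool_pos': [0.4794, 0.0944, 0.2495], 'tool_rot': [0.0001, 1.0, -0.0008, 0.0], 'contact_force': [-0.2062, -0.0086, -0.022], 'gripper_width': 0.5972, 'grasp_force': 0.0}
ang -0.0016 loc [-67.4 259.3]
dx -0.059 dy -0.014 dz 0.259 yaw 0.366
dx -0.059 dy -0.014 dz 0.483 yaw 0.366
```

Call:
{"op": "send_rows", "data": {
  "increments": [
    {"dx": -0.059,"dy": -0.014,"dz": 0.02,"yaw": 0.12,"claw": -0.2},
    {"dx": -0.059,"dy": -0.014,"dz": 0.12,"yaw": 0.24,"claw": -0.2},
    {"dx": -0.059,"dy": -0.014,"dz": 0.2,"yaw": 0.366,"claw": -0.2},
    {"dx": -0.059,"dy": -0.014,"dz": 0.28,"yaw": 0.366,"claw": -0.2},
    {"dx": -0.059,"dy": -0.014,"dz": 0.38,"yaw": 0.366,"claw": -0.2},
    {"dx": -0.059,"dy": -0.014,"dz": 0.45,"yaw": 0.366,"claw": -0.2},
    {"dx": -0.059,"dy": -0.014,"dz": 0.483,"yaw": 0.366,"claw": -0.2},
    {"dx": -0.059,"dy": -0.014,"dz": 0.483,"yaw": 0.366,"claw": -0.2},
    {"dx": -0.059,"dy": -0.014,"dz": 0.483,"yaw": 0.366,"claw": 1},
    {"dx": -0.059,"dy": -0.014,"dz": 0.483,"yaw": 0.366,"claw": 1},
    {"dx": -0.059,"dy": -0.014,"dz": 0.483,"yaw": 0.366,"claw": 1},
    {"dx": -0.059,"dy": -0.014,"dz": 0.483,"yaw": 0.366,"claw": 1},
    {"dx": -0.059,"dy": -0.014,"dz": 0.4,"yaw": 0.366,"claw": 1},
    {"dx": -0.059,"dy": -0.014,"dz": 0.3,"yaw": 0.366,"claw": 1},
    {"dx": -0.059,"dy": -0.014,"dz": 0.18,"yaw": 0.366,"claw": 1},
    {"dx": -0.059,"dy": -0.014,"dz": 0.18,"yaw": 0.366,"claw": 1},
    {"dx": -0.059,"dy": -0.014,"dz": 0.18,"yaw": 0.366,"claw": 1}
  ]
}}

```text
time: 37.7
tool_pos: [0.4492, 0.1024, 0.1589]
tool_rot: [0.0, 0.963, -0.271, -0.0]
contact_force: [-0.9, 0.1, -1.8]
gripper_width: 0.343
grasp_force: 59.6
```

Run:
```python
from h import *
p=J(-12,0);t=JT-1.571
go((*p,.16,t),(*p,.03,t))
```

```text
{'time': 37.7, 'tool_pos': [0.4492, 0.1024, 0.1589], 'tool_rot': [0.0001, 0.9626, -0.2711, -0.0003], 'contact_force': [-0.8736, 0.0838, -1.772], 'gripper_width': 0.3429, 'grasp_force': 59.6432}
ang -0.5491 loc [-96.7 270.3]
dx 0.462 dy 0.328 dz -0.002 yaw 0.614
dx 0.462 dy 0.328 dz 0.258 yaw 0.614
```

Call:
{"op": "send_rows", "data": {
  "increments": [
    {"dx": 0.09,"dy": 0.06,"dz": 0,"yaw": 0.12,"claw": 1},
    {"dx": 0.18,"dy": 0.12,"dz": 0,"yaw": 0.24,"claw": 1},
    {"dx": 0.27,"dy": 0.19,"dz": 0,"yaw": 0.36,"claw": 1},
    {"dx": 0.36,"dy": 0.25,"dz": 0,"yaw": 0.48,"claw": 1},
    {"dx": 0.44,"dy": 0.31,"dz": 0,"yaw": 0.6,"claw": 1},
    {"dx": 0.462,"dy": 0.328,"dz": 0,"yaw": 0.614,"claw": 1},
    {"dx": 0.462,"dy": 0.328,"dz": 0,"yaw": 0.614,"claw": 1},
    {"dx": 0.462,"dy": 0.328,"dz": 0.1,"yaw": 0.614,"claw": 1},
    {"dx": 0.462,"dy": 0.328,"dz": 0.2,"yaw": 0.614,"claw": 1},
    {"dx": 0.462,"dy": 0.328,"dz": 0.26,"yaw": 0.614,"claw": 1},
    {"dx": 0.462,"dy": 0.328,"dz": 0.26,"yaw": 0.614,"claw": 1},
    {"dx": 0.462,"dy": 0.328,"dz": 0.26,"yaw": 0.614,"claw": 0},
    {"dx": 0.462,"dy": 0.328,"dz": 0.26,"yaw": 0.614,"claw": 0},
    {"dx": 0.462,"dy": 0.328,"dz": 0.15,"yaw": 0.614,"claw": 0},
    {"dx": 0.462,"dy": 0.328,"dz": 0.03,"yaw": 0.614,"claw": 0},
    {"dx": 0.43,"dy": 0.3,"dz": -0.08,"yaw": 0.614,"claw": -0.2},
    {"dx": 0.35,"dy": 0.23,"dz": -0.15,"yaw": 0.65,"claw": -0.2},
    {"dx": 0.25,"dy": 0.15,"dz": -0.18,"yaw": 0.7,"claw": -0.2},
    {"dx": 0.15,"dy": 0.08,"dz": -0.18,"yaw": 0.75,"claw": -0.2},
    {"dx": 0.05,"dy": 0,"dz": -0.18,"yaw": 0.8,"claw": -0.2}
  ]
}}

```text
time: 40.2
tool_pos: [0.4672, 0.0342, 0.2491]
tool_rot: [0.017, -0.669, 0.743, 0.013]
contact_force: [-0.2, -1.3, -0.8]
gripper_width: 0.604
grasp_force: 0.0
```

Run:
```python
from h import *
go((.50,.39,.25,-1.748),(.50,.39,.12,-1.748))
im=grab('top','t8.png'); stamps(im,cam('top'))
hsv=cv2.cvtColor(im,cv2.COLOR_RGB2HSV)
cv2.imwrite('pics/c8.png',np.hstack([cv2.resize(im[195:285,265:385],(400,300),interpolation=cv2.INTER_CUBIC),cv2.resize(im[225:305,70:177],(400,300),interpolation=cv2.INTER_CUBIC)])[:,:,::-1])
```

```text
{'time': 40.2, 'tool_pos': [0.4672, 0.0342, 0.2491], 'tool_rot': [0.0166, -0.6691, 0.7429, 0.0125], 'contact_force': [-0.1702, -1.2505, -0.8212], 'gripper_width': 0.6043, 'grasp_force': 0.0}
ang -1.6752 loc [-85.6 200.6]
dx -0.714 dy 0.009 dz 0.028 yaw 0.049
dx -0.703 dy 0.010 dz 0.288 yaw 0.049
stamp 0.2223 -0.7023 [171.1  50.5] edge ang 1.564 px [527. 369.]
stamp 0.2232 -0.5362 [47.6 93.6] edge ang 1.564 px [462. 373.]
stamp 0.34 -0.6122 [199.6 107.3] edge ang 1.562 px [482. 316.]
stamp 0.5361 -0.2093 [28.4 30.5] edge ang 0.101 px [335. 251.]
stamp 0.5361 -0.1048 [58.1 27.5] edge ang 0.190 px [296. 252.]
stamp 0.561 -0.1533 [29.3 29.2] edge ang 0.090 px [314. 242.]
stamp 0.6052 -0.2015 [28.2 30.7] edge ang 0.123 px [332. 225.]
stamp 0.7917 -0.6022 [155.5 228.3] edge ang 0.203 px [475. 156.]
```

View pics/c8.png

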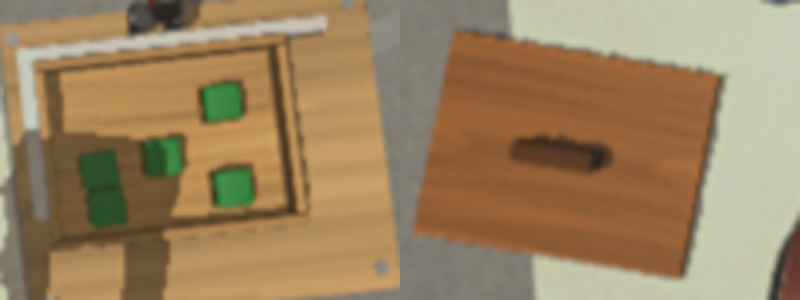

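Call:
{"op": "send_rows", "data": {
  "increments": [
    {"dx": -0.12,"dy": 0,"dz": 0.02,"yaw": 0.04,"claw": -0.2},
    {"dx": -0.24,"dy": 0,"dz": 0.02,"yaw": 0.04,"claw": -0.2},
    {"dx": -0.36,"dy": 0,"dz": 0.02,"yaw": 0.04,"claw": -0.2},
    {"dx": -0.48,"dy": 0,"dz": 0,"yaw": 0.04,"claw": -0.2},
    {"dx": -0.6,"dy": 0,"dz": 0,"yaw": 0.04,"claw": -0.2},
    {"dx": -0.7,"dy": 0.01,"dz": 0,"yaw": 0.04,"claw": -0.2},
    {"dx": -0.7,"dy": 0.01,"dz": 0,"yaw": 0.04,"claw": -0.2},
    {"dx": -0.7,"dy": 0.01,"dz": 0,"yaw": 0.04,"claw": -0.2},
    {"dx": -0.7,"dy": 0.01,"dz": 0,"yaw": 0.04,"claw": -0.2}
  ]
}}

```text
time: 41.38
tool_pos: [0.4797, 0.0567, 0.2373]
tool_rot: [0.034, -0.675, 0.737, 0.029]
contact_force: [-0.3, -0.1, 0.5]
gripper_width: 0.601
grasp_force: 0.0
```

```bash
cat > lid.py <<'E'
from h import *
def lid(im,c,z,roi=None):
    hsv=cv2.cvtColor(im,cv2.COLOR_RGB2HSV); m=cv2.inRange(hsv,(4,110,50),(16,255,255))
    if roi: k=np.zeros_like(m); k[roi[1]:roi[3],roi[0]:roi[2]]=1; m*=k
    m=cv2.morphologyEx(m,cv2.MORPH_OPEN,np.ones((3,3)));
    k=max(cv2.findContours(m,cv2.RETR_EXTERNAL,cv2.CHAIN_APPROX_NONE)[0],key=cv2.contourArea)
    w=np.array([ray('w',p[0].astype(float),z,c)[:2] for p in k],np.float32)*1000
    (x,y),wh,a=cv2.minAreaRect(w); print('lid',round(x,1),round(y,1),np.round(wh,1),'ang',np.radians(a).round(4),'px',cv2.boundingRect(k))
E
python3 - <<'E'
from lid import *
s=manip.state(); im=grab('wrist','w6.png'); lid(im,cam('wrist',s),.013)
lid(grab('top','t9.png'),cam('top'),.013,(60,220,175,310))
go()
E
```

```text
lid 495.0 357.8 [140.9 148.3] ang 1.3981 px (229, 326, 115, 80)
lid 501.5 390.3 [200.4 149.4] ang 1.396 px (74, 234, 81, 65)
{'time': 41.475, 'tool_pos': [0.4797, 0.0567, 0.2372], 'tool_rot': [0.0343, -0.6748, 0.7366, 0.0293], 'contact_force': [0.6059, -0.355, 0.9245], 'gripper_width': 0.5968, 'grasp_force': 0.0}
ang -1.6583 loc [-70.9 221.7]
```

View pics/w6.png

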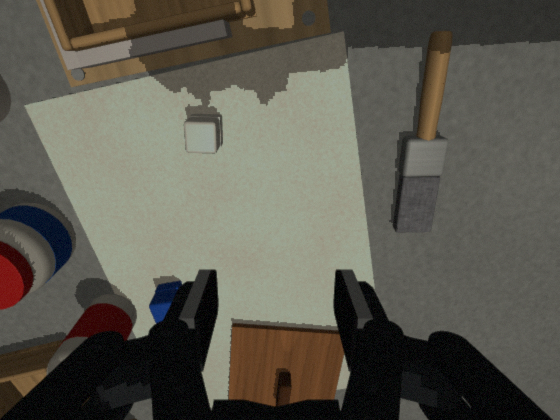

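Run:
```python
from h import *
print(np.round(manip.state()['joint_pos'],3))
```

```text
[-0.09  -0.315  1.939  0.09   1.515  3.135]
```

Call:
{"op": "send_rows", "data": {
  "increments": [
    {"dx": 0,"dy": 0,"dz": 0,"yaw": -0.12,"claw": -0.2},
    {"dx": 0,"dy": 0,"dz": 0,"yaw": -0.24,"claw": -0.2},
    {"dx": 0,"dy": 0,"dz": 0,"yaw": -0.36,"claw": -0.2},
    {"dx": 0,"dy": 0,"dz": 0,"yaw": -0.48,"claw": -0.2},
    {"dx": 0,"dy": 0,"dz": 0,"yaw": -0.6,"claw": -0.2},
    {"dx": 0,"dy": 0,"dz": 0,"yaw": -0.72,"claw": -0.2},
    {"dx": 0,"dy": 0,"dz": 0,"yaw": -0.84,"claw": -0.2},
    {"dx": 0,"dy": 0,"dz": 0,"yaw": -0.96,"claw": -0.2},
    {"dx": 0,"dy": 0,"dz": 0,"yaw": -1,"claw": -0.2},
    {"dx": 0,"dy": 0,"dz": 0,"yaw": -1,"claw": -0.2}
  ]
}}

```text
time: 42.72
tool_pos: [0.4797, 0.0567, 0.2373]
tool_rot: [-0.045, 0.996, -0.079, 0.002]
contact_force: [0.6, -0.2, 0.1]
gripper_width: 0.597
grasp_force: 0.0
```

Run:
```python
from h import *
go((.485,.37,.26,1.394))
```

```text
{'time': 42.725, 'tool_pos': [0.4797, 0.0567, 0.2373], 'tool_rot': [-0.0451, 0.9958, -0.0794, 0.0019], 'contact_force': [0.6055, -0.1804, 0.0755], 'gripper_width': 0.5969, 'grasp_force': 0.0}
ang -0.1591 loc [-70.9 221.7]
dx -0.089 dy -0.622 dz 0.011 yaw -1.035
```

Call:
{"op": "send_rows", "data": {
  "increments": [
    {"dx": 0,"dy": 0,"dz": 0,"yaw": -0.24,"claw": -0.2},
    {"dx": 0,"dy": 0,"dz": 0,"yaw": -0.48,"claw": -0.2},
    {"dx": 0,"dy": 0,"dz": 0,"yaw": -0.72,"claw": -0.2},
    {"dx": 0,"dy": 0,"dz": 0,"yaw": -0.96,"claw": -0.2},
    {"dx": 0,"dy": 0,"dz": 0,"yaw": -1,"claw": -0.2},
    {"dx": 0,"dy": 0,"dz": 0,"yaw": -1,"claw": -0.2},
    {"dx": 0,"dy": 0,"dz": 0,"yaw": -1,"claw": -0.2},
    {"dx": 0,"dy": 0,"dz": 0,"yaw": -1,"claw": -0.2},
    {"dx": 0,"dy": 0,"dz": 0,"yaw": -1,"claw": -0.2}
  ]
}}

```text
time: 43.85
tool_pos: [0.4797, 0.0567, 0.2373]
tool_rot: [-0.032, 0.783, 0.62, 0.032]
contact_force: [0.5, -0.3, -0.2]
gripper_width: 0.601
grasp_force: 0.0
```

Call:
{"op": "send_rows", "data": {
  "increments": [
    {"dx": 0,"dy": 0,"dz": 0,"yaw": -0.24,"claw": -0.2},
    {"dx": 0,"dy": 0,"dz": 0,"yaw": -0.48,"claw": -0.2},
    {"dx": 0,"dy": 0,"dz": 0,"yaw": -0.72,"claw": -0.2},
    {"dx": 0,"dy": 0,"dz": 0,"yaw": -0.96,"claw": -0.2},
    {"dx": 0,"dy": 0,"dz": 0,"yaw": -1,"claw": -0.2},
    {"dx": 0,"dy": 0,"dz": 0,"yaw": -1,"claw": -0.2},
    {"dx": 0,"dy": 0,"dz": 0,"yaw": -1,"claw": -0.2},
    {"dx": 0,"dy": 0,"dz": 0,"yaw": -1,"claw": -0.2},
    {"dx": 0,"dy": 0,"dz": 0,"yaw": -1,"claw": -0.2}
  ]
}}

```text
time: 44.98
tool_pos: [0.4797, 0.0567, 0.2373]
tool_rot: [-0.001, 0.152, 0.987, 0.045]
contact_force: [-0.2, 0.6, 0.2]
gripper_width: 0.602
grasp_force: 0.0
```

Call:
{"op": "send_rows", "data": {
  "increments": [
    {"dx": 0,"dy": 0,"dz": 0,"yaw": -0.24,"claw": -0.2},
    {"dx": 0,"dy": 0,"dz": 0,"yaw": -0.48,"claw": -0.2},
    {"dx": 0,"dy": 0,"dz": 0,"yaw": -0.72,"claw": -0.2},
    {"dx": 0,"dy": 0,"dz": 0,"yaw": -0.96,"claw": -0.2},
    {"dx": 0,"dy": 0,"dz": 0,"yaw": -1,"claw": -0.2},
    {"dx": 0,"dy": 0,"dz": 0,"yaw": -1,"claw": -0.2},
    {"dx": 0,"dy": 0,"dz": 0,"yaw": -1,"claw": -0.2},
    {"dx": 0,"dy": 0,"dz": 0,"yaw": -1,"claw": -0.2},
    {"dx": 0,"dy": 0,"dz": 0,"yaw": -1,"claw": -0.2}
  ]
}}

```text
time: 46.1
tool_pos: [0.4797, 0.0567, 0.2373]
tool_rot: [0.03, -0.561, 0.826, 0.034]
contact_force: [-0.3, 0.2, 0.2]
gripper_width: 0.599
grasp_force: 0.0
```

Run:
```python
from h import *
print(np.round(manip.state()['joint_pos'],3));go()
```

```text
[-0.09  -0.315  1.939  0.09   1.515 -2.859]
{'time': 46.1, 'tool_pos': [0.4797, 0.0567, 0.2373], 'tool_rot': [0.0297, -0.5615, 0.8263, 0.034], 'contact_force': [-0.302, 0.1577, 0.1627], 'gripper_width': 0.5986, 'grasp_force': 0.0}
ang -1.9489 loc [-70.9 221.7]
```

Call:
{"op": "send_rows", "data": {
  "increments": [
    {"dx": 0,"dy": 0,"dz": 0,"yaw": -0.1,"claw": -0.2},
    {"dx": 0,"dy": 0,"dz": 0,"yaw": -0.18,"claw": -0.2},
    {"dx": 0,"dy": 0,"dz": 0,"yaw": -0.2,"claw": -0.2},
    {"dx": 0,"dy": 0,"dz": 0,"yaw": -0.22,"claw": -0.2},
    {"dx": 0,"dy": 0,"dz": 0,"yaw": -0.22,"claw": -0.2},
    {"dx": 0,"dy": 0,"dz": 0,"yaw": -0.22,"claw": -0.2}
  ]
}}

```text
time: 46.85
tool_pos: [0.4801, 0.072, 0.2383]
tool_rot: [0.03, -0.685, 0.728, 0.024]
contact_force: [-0.6, 0.8, -0.0]
gripper_width: 0.604
grasp_force: 0.0
```

Run:
```python
from h import *
print(np.round(manip.state()['joint_pos'],4));go()
```

```text
[-0.05   -0.3101  1.9326  0.0778  1.5124 -3.1344]
{'time': 46.85, 'tool_pos': [0.4801, 0.072, 0.2383], 'tool_rot': [0.0303, -0.6845, 0.728, 0.0244], 'contact_force': [-0.5987, 0.7871, -0.0391], 'gripper_width': 0.6036, 'grasp_force': 0.0}
ang -1.6321 loc [-68.9 236.8]
```

Call:
{"op": "send_rows", "data": {
  "increments": [
    {"dx": 0.1,"dy": 0,"dz": 0,"yaw": -0.04,"claw": -0.2},
    {"dx": 0.2,"dy": 0,"dz": 0,"yaw": -0.04,"claw": -0.2},
    {"dx": 0.3,"dy": 0,"dz": 0,"yaw": -0.04,"claw": -0.2},
    {"dx": 0.3,"dy": 0,"dz": 0,"yaw": -0.04,"claw": -0.2}
  ]
}}

```text
time: 47.35
tool_pos: [0.4788, 0.0465, 0.2304]
tool_rot: [0.013, -0.677, 0.736, 0.007]
contact_force: [0.2, 0.1, -0.3]
gripper_width: 0.601
grasp_force: 0.0
```

Run:
```python
from h import *
print(np.round(manip.state()['joint_pos'],4));go()
```

```text
[-0.0745 -0.3112  1.9454  0.0279  1.5004 -3.1352]
{'time': 47.35, 'tool_pos': [0.4788, 0.0465, 0.2304], 'tool_rot': [0.0126, -0.6772, 0.7357, 0.0069], 'contact_force': [0.1657, 0.0976, -0.2614], 'gripper_width': 0.6008, 'grasp_force': 0.0}
ang -1.6534 loc [-72.8 211.6]
```

Call:
{"op": "send_rows", "data": {
  "increments": [
    {"dx": 0.1,"dy": 0,"dz": 0,"yaw": -0.04,"claw": -0.2},
    {"dx": 0.2,"dy": 0,"dz": 0,"yaw": -0.04,"claw": -0.2}
  ]
}}

```text
time: 47.6
tool_pos: [0.4777, 0.0283, 0.2274]
tool_rot: [-0.003, -0.674, 0.739, -0.009]
contact_force: [-0.2, 0.4, 0.2]
gripper_width: 0.602
grasp_force: 0.0
```

Run:
```python
from h import *
s=manip.state();print(np.round(s['joint_pos'],4));go();q=s['tool_rot'];print(R.from_quat([*q[1:],q[0]]).as_matrix().round(4))
```

```text
[-0.0864 -0.3119  1.9508 -0.017   1.4943 -3.1353]
{'time': 47.6, 'tool_pos': [0.4777, 0.0283, 0.2274], 'tool_rot': [-0.0034, -0.674, 0.7387, -0.0089], 'contact_force': [-0.2063, 0.3711, 0.2408], 'gripper_width': 0.6016, 'grasp_force': 0.0}
ang -1.6624 loc [-75.7 193.6]
[[-0.0915 -0.9958  0.007 ]
 [-0.9957  0.0913 -0.0176]
 [ 0.0169 -0.0086 -0.9998]]
```

Call:
{"op": "send_rows", "data": {
  "increments": [
    {"dx": 0,"dy": 0,"dz": -0.04,"yaw": 0.12,"claw": -0.2},
    {"dx": 0,"dy": 0,"dz": -0.08,"yaw": 0.24,"claw": -0.2},
    {"dx": -0.1,"dy": 0,"dz": -0.08,"yaw": 0.36,"claw": -0.2},
    {"dx": -0.2,"dy": 0,"dz": -0.08,"yaw": 0.48,"claw": -0.2},
    {"dx": -0.3,"dy": 0,"dz": -0.08,"yaw": 0.6,"claw": -0.2},
    {"dx": -0.4,"dy": 0,"dz": -0.08,"yaw": 0.72,"claw": -0.2},
    {"dx": -0.5,"dy": 0.02,"dz": -0.08,"yaw": 0.84,"claw": -0.2},
    {"dx": -0.6,"dy": 0.02,"dz": -0.08,"yaw": 0.96,"claw": -0.2},
    {"dx": -0.68,"dy": 0.02,"dz": -0.08,"yaw": 1,"claw": -0.2},
    {"dx": -0.68,"dy": 0.02,"dz": -0.08,"yaw": 1,"claw": -0.2},
    {"dx": -0.68,"dy": 0.02,"dz": -0.08,"yaw": 1,"claw": -0.2},
    {"dx": -0.68,"dy": 0.02,"dz": -0.08,"yaw": 1,"claw": -0.2}
  ]
}}

```text
time: 49.1
tool_pos: [0.4989, 0.3675, 0.2622]
tool_rot: [0.004, 0.011, 1.0, -0.008]
contact_force: [0.5, -0.5, -0.7]
gripper_width: 0.597
grasp_force: 0.0
```

Call:
{"op": "send_rows", "data": {
  "increments": [
    {"dx": 0,"dy": 0,"dz": 0,"yaw": 0.24,"claw": -0.2},
    {"dx": 0,"dy": 0,"dz": 0,"yaw": 0.48,"claw": -0.2},
    {"dx": 0,"dy": 0,"dz": 0,"yaw": 0.72,"claw": -0.2},
    {"dx": 0,"dy": 0,"dz": 0,"yaw": 0.96,"claw": -0.2},
    {"dx": 0,"dy": 0,"dz": 0,"yaw": 1,"claw": -0.2},
    {"dx": 0,"dy": 0,"dz": 0,"yaw": 1,"claw": -0.2},
    {"dx": 0,"dy": 0,"dz": 0,"yaw": 1,"claw": -0.2},
    {"dx": 0,"dy": 0,"dz": 0,"yaw": 1,"claw": -0.2},
    {"dx": 0,"dy": 0,"dz": 0,"yaw": 1,"claw": -0.2}
  ]
}}

```text
time: 50.22
tool_pos: [0.4989, 0.3677, 0.2623]
tool_rot: [0.008, 0.689, 0.725, -0.003]
contact_force: [0.8, 0.8, -0.4]
gripper_width: 0.599
grasp_force: 0.0
```

Run:
```python
from lid import *
s=manip.state();print(np.round(s['joint_pos'],4)); im=grab('wrist','w7.png'); lid(im,cam('wrist',s),.013)
x,y,t=.5015,.3903,1.395
go((x,y,.12,t),(x,y,.024,t))
```

```text
[ 0.5233  0.0266  1.5883 -0.018   1.5286  0.4732]
lid 499.6 390.0 [198.3 148.9] ang 1.3936 px (194, 24, 177, 214)
{'time': 50.275, 'tool_pos': [0.4989, 0.3679, 0.2623], 'tool_rot': [0.0083, 0.6884, 0.7252, -0.0034], 'contact_force': [0.0502, -0.1706, -0.2936], 'gripper_width': 0.6008, 'grasp_force': 0.0}
ang 1.6228 loc [-20.5 529.3]
dx 0.049 dy 0.006 dz 0.284 yaw 0.152
dx 0.053 dy 0.004 dz 0.476 yaw 0.152
```

Call:
{"op": "send_rows", "data": {
  "increments": [
    {"dx": 0.045,"dy": 0.006,"dz": 0.06,"yaw": 0.1,"claw": -0.2},
    {"dx": 0.047,"dy": 0.006,"dz": 0.16,"yaw": 0.152,"claw": -0.2},
    {"dx": 0.047,"dy": 0.006,"dz": 0.26,"yaw": 0.152,"claw": -0.2},
    {"dx": 0.047,"dy": 0.006,"dz": 0.34,"yaw": 0.152,"claw": -0.2},
    {"dx": 0.05,"dy": 0.006,"dz": 0.42,"yaw": 0.152,"claw": -0.2},
    {"dx": 0.052,"dy": 0.006,"dz": 0.47,"yaw": 0.152,"claw": -0.2},
    {"dx": 0.052,"dy": 0.006,"dz": 0.486,"yaw": 0.152,"claw": -0.2},
    {"dx": 0.052,"dy": 0.006,"dz": 0.486,"yaw": 0.152,"claw": -0.2},
    {"dx": 0.052,"dy": 0.006,"dz": 0.486,"yaw": 0.152,"claw": 1},
    {"dx": 0.052,"dy": 0.006,"dz": 0.486,"yaw": 0.152,"claw": 1},
    {"dx": 0.052,"dy": 0.006,"dz": 0.486,"yaw": 0.152,"claw": 1},
    {"dx": 0.052,"dy": 0.006,"dz": 0.486,"yaw": 0.152,"claw": 1},
    {"dx": 0.052,"dy": 0.006,"dz": 0.486,"yaw": 0.152,"claw": 1}
  ]
}}

```text
time: 51.9
tool_pos: [0.5029, 0.3915, 0.0206]
tool_rot: [0.009, 0.767, 0.641, -0.001]
contact_force: [-1.4, 0.2, 6.9]
gripper_width: 0.167
grasp_force: 61.7
```

Run:
```python
from lid import *
go()
lid(grab('top','t10.png'),cam('top'),.013,(60,220,175,310))
```

```text
{'time': 51.9, 'tool_pos': [0.5029, 0.3915, 0.0206], 'tool_rot': [0.0086, 0.7671, 0.6415, -0.0015], 'contact_force': [-1.3844, 0.2488, 6.8964], 'gripper_width': 0.1669, 'grasp_force': 61.7329}
ang 1.3928 loc [-14.1 552.5]
lid 504.4 390.0 [200.7 148.8] ang 1.3879 px (81, 233, 74, 64)
```

Run:
```python
from lid import *
t=JT+np.pi/2
go((.503,.3915,.12,1.393),(.50,.05,.12,t),(*J(-10,1.6),.12,t),(*J(0,1.6),.12,t),(*J(0,1.6),.0836,t))
```

```text
{'time': 51.95, 'tool_pos': [0.5029, 0.3915, 0.0206], 'tool_rot': [0.0086, 0.7671, 0.6415, -0.0015], 'contact_force': [-1.7004, 0.6535, 7.2108], 'gripper_width': 0.1696, 'grasp_force': 61.733}
ang 1.3928 loc [-14.  552.5]
dx -0.003 dy 0.002 dz -0.199 yaw -0.000
dx -0.676 dy 0.117 dz -0.189 yaw -0.186
dx -1.059 dy 0.313 dz -0.181 yaw -0.186
dx -1.054 dy 0.332 dz -0.181 yaw -0.186
dx -1.053 dy 0.332 dz -0.108 yaw -0.186
```

Call:
{"op": "send_rows", "data": {
  "increments": [
    {"dx": 0,"dy": 0,"dz": -0.05,"yaw": 0,"claw": 1},
    {"dx": 0,"dy": 0,"dz": -0.12,"yaw": 0,"claw": 1},
    {"dx": 0,"dy": 0,"dz": -0.2,"yaw": 0,"claw": 1},
    {"dx": -0.06,"dy": 0.01,"dz": -0.2,"yaw": -0.03,"claw": 1},
    {"dx": -0.14,"dy": 0.02,"dz": -0.2,"yaw": -0.06,"claw": 1},
    {"dx": -0.22,"dy": 0.03,"dz": -0.2,"yaw": -0.09,"claw": 1},
    {"dx": -0.3,"dy": 0.05,"dz": -0.2,"yaw": -0.12,"claw": 1},
    {"dx": -0.38,"dy": 0.06,"dz": -0.2,"yaw": -0.15,"claw": 1},
    {"dx": -0.46,"dy": 0.08,"dz": -0.2,"yaw": -0.186,"claw": 1},
    {"dx": -0.54,"dy": 0.09,"dz": -0.19,"yaw": -0.186,"claw": 1},
    {"dx": -0.62,"dy": 0.11,"dz": -0.19,"yaw": -0.186,"claw": 1},
    {"dx": -0.676,"dy": 0.117,"dz": -0.19,"yaw": -0.186,"claw": 1},
    {"dx": -0.676,"dy": 0.117,"dz": -0.19,"yaw": -0.186,"claw": 1},
    {"dx": -0.676,"dy": 0.117,"dz": -0.19,"yaw": -0.186,"claw": 1}
  ]
}}

```text
time: 53.7
tool_pos: [0.4987, 0.0497, 0.1188]
tool_rot: [0.008, 0.671, 0.742, -0.004]
contact_force: [-0.7, 0.3, -4.0]
gripper_width: 0.176
grasp_force: 60.3
```

Run:
```python
from lid import *
t=JT+np.pi/2
go((*J(-10,1.6),.12,t),(*J(0,1.6),.12,t),(*J(0,1.6),.088,t),(*J(0,1.6),.0836,t))
lid(grab('top','t11.png'),cam('top'),.112,(100,150,330,330))
```

```text
{'time': 53.7, 'tool_pos': [0.4987, 0.0497, 0.1188], 'tool_rot': [0.0077, 0.6705, 0.7419, -0.0039], 'contact_force': [-0.7469, 0.3495, -3.9911], 'gripper_width': 0.1762, 'grasp_force': 60.3332}
ang 1.6717 loc [-52.7 212.8]
dx -0.422 dy 0.086 dz 0.005 yaw -0.000
dx -0.422 dy 0.106 dz 0.005 yaw -0.000
dx -0.421 dy 0.105 dz 0.069 yaw -0.000
dx -0.421 dy 0.105 dz 0.078 yaw -0.000
lid 460.8 58.6 [226.  230.2] ang 0.1147 px (184, 232, 95, 98)
```

Call:
{"op": "send_rows", "data": {
  "increments": [
    {"dx": -0.08,"dy": 0.02,"dz": 0,"yaw": 0,"claw": 1},
    {"dx": -0.16,"dy": 0.03,"dz": 0,"yaw": 0,"claw": 1},
    {"dx": -0.24,"dy": 0.05,"dz": 0,"yaw": 0,"claw": 1},
    {"dx": -0.32,"dy": 0.07,"dz": 0,"yaw": 0,"claw": 1},
    {"dx": -0.39,"dy": 0.09,"dz": 0,"yaw": 0,"claw": 1},
    {"dx": -0.422,"dy": 0.1,"dz": 0,"yaw": 0,"claw": 1},
    {"dx": -0.422,"dy": 0.106,"dz": 0,"yaw": 0,"claw": 1},
    {"dx": -0.422,"dy": 0.106,"dz": 0,"yaw": 0,"claw": 1}
  ]
}}

```text
time: 54.75
tool_pos: [0.5729, -0.1537, 0.1228]
tool_rot: [0.008, 0.67, 0.742, -0.004]
contact_force: [-0.1, 0.3, -3.1]
gripper_width: 0.172
grasp_force: 60.4
```

Run:
```python
from lid import *
t=JT+np.pi/2
go((*J(0,1.6),.088,t),(*J(0,1.6),.0836,t))
im=grab('top','t12.png'); w=grab('wrist','w8.png')
cv2.imwrite('pics/c9.png',np.hstack([cv2.resize(im[180:300,255:395],(400,343),interpolation=cv2.INTER_CUBIC),cv2.resize(w,(400,300))[:300] if 0 else cv2.copyMakeBorder(cv2.resize(w,(400,300)),0,43,0,0,0)])[:,:,::-1])
```

```text
{'time': 54.75, 'tool_pos': [0.5729, -0.1537, 0.1228], 'tool_rot': [0.0076, 0.67, 0.7423, -0.0037], 'contact_force': [-0.0758, 0.2942, -3.0983], 'gripper_width': 0.1716, 'grasp_force': 60.3534}
ang 1.6731 loc [0.6 3. ]
dx -0.002 dy -0.002 dz 0.070 yaw 0.001
dx -0.001 dy -0.002 dz 0.078 yaw 0.001
```

View pics/c9.png

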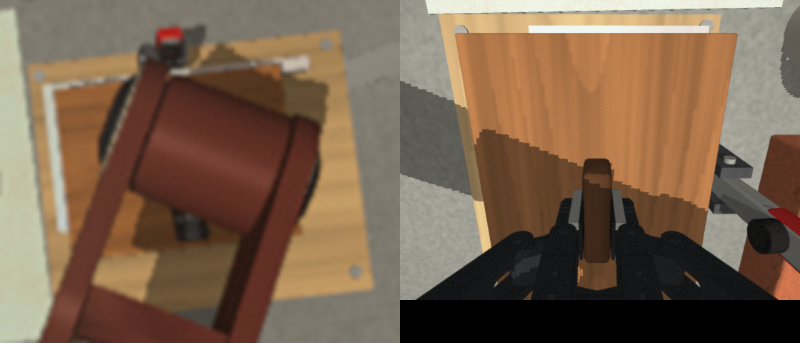

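Call:
{"op": "send_rows", "data": {
  "increments": [
    {"dx": -0.002,"dy": -0.001,"dz": 0.02,"yaw": 0,"claw": 1},
    {"dx": -0.002,"dy": -0.001,"dz": 0.04,"yaw": 0,"claw": 1},
    {"dx": -0.002,"dy": -0.001,"dz": 0.055,"yaw": 0,"claw": 1},
    {"dx": -0.002,"dy": -0.001,"dz": 0.065,"yaw": 0,"claw": 1},
    {"dx": -0.002,"dy": -0.001,"dz": 0.072,"yaw": 0,"claw": 1},
    {"dx": -0.002,"dy": -0.001,"dz": 0.074,"yaw": 0,"claw": 1},
    {"dx": -0.002,"dy": -0.001,"dz": 0.074,"yaw": 0,"claw": 1}
  ]
}}

```text
time: 55.72
tool_pos: [0.5731, -0.1569, 0.0864]
tool_rot: [0.008, 0.671, 0.742, -0.004]
contact_force: [0.5, 0.0, -2.5]
gripper_width: 0.169
grasp_force: 60.4
```

Call:
{"op": "send_rows", "data": {
  "increments": [
    {"dx": 0,"dy": 0,"dz": 0.003,"yaw": 0,"claw": 1},
    {"dx": 0,"dy": 0,"dz": 0.006,"yaw": 0,"claw": 1},
    {"dx": 0,"dy": 0,"dz": 0.006,"yaw": 0,"claw": 1},
    {"dx": 0,"dy": 0,"dz": 0.006,"yaw": 0,"claw": 1}
  ]
}}

```text
time: 56.22
tool_pos: [0.5732, -0.157, 0.0836]
tool_rot: [0.008, 0.671, 0.742, -0.004]
contact_force: [-0.2, -0.4, -0.7]
gripper_width: 0.166
grasp_force: 60.6
```

Touching. Release (opening modestly) and lift straight up.

Call:
{"op": "send_rows", "data": {
  "increments": [
    {"dx": 0,"dy": 0,"dz": 0.002,"yaw": 0,"claw": 1},
    {"dx": 0,"dy": 0,"dz": 0.002,"yaw": 0,"claw": 0.2},
    {"dx": 0,"dy": 0,"dz": 0.002,"yaw": 0,"claw": 0},
    {"dx": 0,"dy": 0,"dz": 0.002,"yaw": 0,"claw": 0},
    {"dx": 0,"dy": 0,"dz": -0.05,"yaw": 0,"claw": 0},
    {"dx": 0,"dy": 0,"dz": -0.15,"yaw": 0,"claw": 0},
    {"dx": 0,"dy": 0,"dz": -0.27,"yaw": 0,"claw": 0},
    {"dx": 0,"dy": 0,"dz": -0.39,"yaw": 0,"claw": 0},
    {"dx": 0,"dy": 0,"dz": -0.45,"yaw": 0,"claw": 1},
    {"dx": 0,"dy": 0,"dz": -0.45,"yaw": 0,"claw": 1}
  ]
}}

```text
time: 57.48
tool_pos: [0.5727, -0.1537, 0.3122]
tool_rot: [0.011, 0.67, 0.742, -0.003]
contact_force: [0.2, 1.5, 0.3]
gripper_width: 0.077
grasp_force: 0.0
```

Run:
```python
from lid import *
s=manip.state();w=grab('wrist','w9.png');im=grab('top','t13.png');sc=grab('scene','s1.png')
lid(w,cam('wrist',s),.076)
go()
a=cv2.resize(w,(440,330)); b=cv2.resize(sc[190:290,170:310],(360,257),interpolation=cv2.INTER_CUBIC)
b=cv2.copyMakeBorder(b,0,73,0,0,0)
cv2.imwrite('pics/c10.png',np.hstack([a,b])[:,:,::-1])
```

```text
lid 572.9 -159.3 [149.3 199.7] ang 0.1005 px (196, 68, 153, 186)
{'time': 57.625, 'tool_pos': [0.5706, -0.1529, 0.3057], 'tool_rot': [0.0065, 0.6705, 0.7419, -0.0044], 'contact_force': [-0.1125, 0.4779, -0.6618], 'gripper_width': -0.0001, 'grasp_force': 0.0}
ang 1.6717 loc [-1.6  4. ]
```

View pics/c10.png

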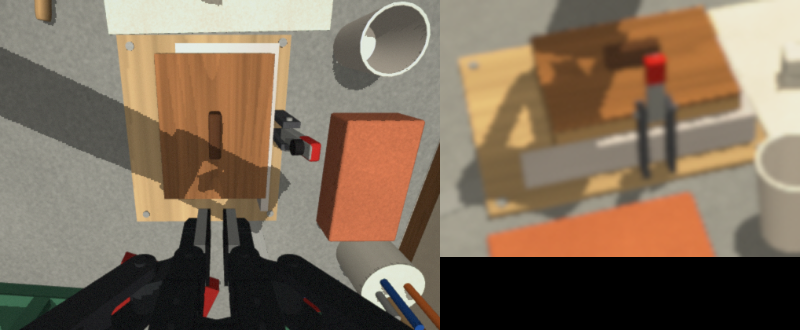

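Run:
```python
from h import *
s=manip.state(); w=grab('wrist','w10.png')
V=[]
def red(f,roi):
    im=cv2.imread('pics/'+f); hsv=cv2.cvtColor(im,cv2.COLOR_BGR2HSV)
    m=cv2.inRange(hsv,(0,190,90),(5,255,255))|cv2.inRange(hsv,(175,190,90),(180,255,255)); k=np.zeros_like(m); x0,y0,x1,y1=roi; k[y0:y1,x0:x1]=m[y0:y1,x0:x1]
    v,u=np.nonzero(k); print(f,len(u),u.mean().round(1),v.mean().round(1),u.min(),u.max(),v.min(),v.max()); return u.mean(),v.mean()
ob=[(red('t0.png',(300,183,330,203)),cam('top')),(red('s0.png',(240,205,270,230)),cam('scene')),(red('w10.png',(350,160,420,215)),cam('wrist',s))]
def tri(ob):
    A=np.zeros((3,3));b=np.zeros(3)
    for uv,(K,W) in ob:
        d=W[:3,:3]@np.linalg.solve(K,[*uv,1]);d/=np.linalg.norm(d);P=np.eye(3)-np.outer(d,d);A+=P;b+=P@W[:3,3]
    return np.linalg.solve(A,b)
for o in (ob,ob[:2],ob[1:],[ob[0],ob[2]]): X=tri(o);print(X.round(4),tl(X))
```

```text
t0.png 16 314.2 191.1 311 317 190 192
s0.png 68 253.7 216.1 250 257 211 221
w10.png 322 405.5 192.7 389 414 178 209
[ 0.6798 -0.1465  0.1583] [107.7  -0.6]
[ 0.6807 -0.1469  0.1597] [108.6  -1.1]
[ 0.6789 -0.1461  0.1579] [106.9  -0.2]
[ 0.682  -0.1478  0.1504] [109.8  -2.2]
```

Call:
{"op": "send_rows", "data": {
  "increments": [
    {"dx": -0.008,"dy": 0.1,"dz": 0,"yaw": 0,"claw": 1},
    {"dx": -0.008,"dy": 0.2,"dz": 0,"yaw": 0,"claw": 1},
    {"dx": -0.008,"dy": 0.293,"dz": 0,"yaw": 0,"claw": 1},
    {"dx": -0.008,"dy": 0.293,"dz": 0,"yaw": 0,"claw": 1},
    {"dx": -0.008,"dy": 0.293,"dz": 0.1,"yaw": 0,"claw": 1},
    {"dx": -0.008,"dy": 0.293,"dz": 0.2,"yaw": 0,"claw": 1},
    {"dx": -0.008,"dy": 0.293,"dz": 0.28,"yaw": 0,"claw": 1},
    {"dx": -0.008,"dy": 0.293,"dz": 0.31,"yaw": 0,"claw": 1},
    {"dx": -0.008,"dy": 0.293,"dz": 0.31,"yaw": 0,"claw": 1}
  ]
}}

```text
time: 58.8
tool_pos: [0.7175, -0.1449, 0.1528]
tool_rot: [0.007, 0.671, 0.742, -0.004]
contact_force: [0.4, 0.3, 0.5]
gripper_width: -0.007
grasp_force: 0.0
```

Run:
```python
from h import *
t=JT+np.pi/2
go(*[(*J(x,0),z/1000,t) for x,z in[(126,150),(106,152),(94,150),(83,146),(68,135),(57,121),(52,110),(50,100),(50,97)]])
```

```text
{'time': 58.8, 'tool_pos': [0.7175, -0.1449, 0.1528], 'tool_rot': [0.007, 0.6706, 0.7418, -0.0044], 'contact_force': [0.3735, 0.3402, 0.483], 'gripper_width': -0.007, 'grasp_force': 0.0}
ang 1.6714 loc [145.3  -2.9]
dx 0.006 dy -0.039 dz 0.005 yaw -0.000
dx 0.006 dy -0.079 dz 0.001 yaw -0.000
dx 0.006 dy -0.103 dz 0.005 yaw -0.000
dx 0.006 dy -0.125 dz 0.013 yaw -0.000
dx 0.006 dy -0.155 dz 0.035 yaw -0.000
dx 0.007 dy -0.177 dz 0.063 yaw -0.000
dx 0.007 dy -0.187 dz 0.085 yaw -0.000
dx 0.007 dy -0.191 dz 0.105 yaw -0.000
dx 0.007 dy -0.191 dz 0.111 yaw -0.000
```

Call:
{"op": "send_rows", "data": {
  "increments": [
    {"dx": 0.006,"dy": -0.025,"dz": 0.005,"yaw": 0,"claw": 1},
    {"dx": 0.006,"dy": -0.045,"dz": 0.003,"yaw": 0,"claw": 1},
    {"dx": 0.006,"dy": -0.062,"dz": 0.002,"yaw": 0,"claw": 1},
    {"dx": 0.006,"dy": -0.079,"dz": 0.002,"yaw": 0,"claw": 1},
    {"dx": 0.006,"dy": -0.091,"dz": 0.003,"yaw": 0,"claw": 1},
    {"dx": 0.006,"dy": -0.103,"dz": 0.005,"yaw": 0,"claw": 1},
    {"dx": 0.006,"dy": -0.114,"dz": 0.009,"yaw": 0,"claw": 1},
    {"dx": 0.006,"dy": -0.125,"dz": 0.013,"yaw": 0,"claw": 1},
    {"dx": 0.006,"dy": -0.125,"dz": 0.013,"yaw": 0,"claw": 1}
  ]
}}

```text
time: 59.92
tool_pos: [0.6552, -0.1484, 0.1464]
tool_rot: [0.007, 0.671, 0.742, -0.004]
contact_force: [0.9, -0.2, 1.6]
gripper_width: -0.001
grasp_force: 0.9
```

```bash
cat > red.py <<'E'
from h import *
t=JT+np.pi/2
go(*[(*J(x,0),z/1000,t) for x,z in[(83,146),(68,135),(57,121),(52,110),(50,100),(50,97)]])
im=grab('scene','sx.png'); hsv=cv2.cvtColor(im,cv2.COLOR_RGB2HSV)
m=cv2.inRange(hsv,(0,190,90),(5,255,255))|cv2.inRange(hsv,(175,190,90),(180,255,255)); v,u=np.nonzero(m[195:250,225:290])
if len(u): print('red',len(u),(u.mean()+225).round(1),(v.mean()+195).round(1))
for a in (1.7,1.4,1.2,1.0,.7,.4,.2,0): x=97-68*np.cos(a); print(a,proj('scene',[*J(x,0),.092+.068*np.sin(a)]).round(1))
E
python3 red.py
```

```text
{'time': 59.925, 'tool_pos': [0.6552, -0.1484, 0.1464], 'tool_rot': [0.0073, 0.6706, 0.7418, -0.0044], 'contact_force': [0.8539, -0.2371, 1.5739], 'gripper_width': -0.0014, 'grasp_force': 0.8687}
ang 1.6715 loc [83.  -0.1]
dx 0.000 dy -0.000 dz 0.001 yaw -0.000
dx 0.001 dy -0.030 dz 0.023 yaw -0.000
dx 0.001 dy -0.052 dz 0.051 yaw -0.000
dx 0.001 dy -0.062 dz 0.073 yaw -0.000
dx 0.002 dy -0.066 dz 0.092 yaw -0.000
dx 0.002 dy -0.066 dz 0.098 yaw -0.000
1.7 [253.8 215.4]
1.4 [251.8 210.3]
1.2 [250.7 208.2]
1.0 [249.6 207. ]
0.7 [248.4 207.2]
0.4 [247.7 209.7]
0.2 [247.5 212.4]
0 [247.6 215.8]
```

Call:
{"op": "send_rows", "data": {
  "increments": [
    {"dx": 0,"dy": -0.01,"dz": 0.007,"yaw": 0,"claw": 1},
    {"dx": 0,"dy": -0.02,"dz": 0.014,"yaw": 0,"claw": 1},
    {"dx": 0,"dy": -0.03,"dz": 0.023,"yaw": 0,"claw": 1},
    {"dx": 0,"dy": -0.041,"dz": 0.036,"yaw": 0,"claw": 1},
    {"dx": 0,"dy": -0.052,"dz": 0.051,"yaw": 0,"claw": 1},
    {"dx": 0,"dy": -0.058,"dz": 0.062,"yaw": 0,"claw": 1},
    {"dx": 0,"dy": -0.062,"dz": 0.073,"yaw": 0,"claw": 1},
    {"dx": 0,"dy": -0.065,"dz": 0.084,"yaw": 0,"claw": 1},
    {"dx": 0,"dy": -0.066,"dz": 0.092,"yaw": 0,"claw": 1},
    {"dx": 0,"dy": -0.066,"dz": 0.092,"yaw": 0,"claw": 1}
  ]
}}

```text
time: 61.22
tool_pos: [0.623, -0.1523, 0.0997]
tool_rot: [0.007, 0.671, 0.742, -0.004]
contact_force: [0.0, 0.6, 0.4]
gripper_width: 0.003
grasp_force: 0.0
```

Call:
{"op": "send_rows", "data": {
  "increments": [
    {"dx": 0,"dy": 0,"dz": 0.004,"yaw": 0,"claw": 1},
    {"dx": 0,"dy": 0,"dz": 0.008,"yaw": 0,"claw": 1},
    {"dx": 0,"dy": 0,"dz": 0.008,"yaw": 0,"claw": 1}
  ]
}}

```text
time: 61.6
tool_pos: [0.6236, -0.1524, 0.0981]
tool_rot: [0.008, 0.67, 0.742, -0.004]
contact_force: [-4.1, 1.0, 8.1]
gripper_width: 0.0
grasp_force: 3.9
```

```bash
python3 red.py | head -9
```

```text
{'time': 61.6, 'tool_pos': [0.6236, -0.1524, 0.0981], 'tool_rot': [0.0078, 0.6704, 0.7419, -0.004], 'contact_force': [-4.0937, 0.9983, 8.1141], 'gripper_width': 0.0002, 'grasp_force': 3.8874}
ang 1.6719 loc [51.2 -0.9]
dx 0.000 dy 0.064 dz -0.096 yaw 0.000
dx 0.000 dy 0.034 dz -0.074 yaw 0.000
dx 0.001 dy 0.012 dz -0.046 yaw 0.000
dx 0.001 dy 0.002 dz -0.024 yaw 0.000
dx 0.002 dy -0.002 dz -0.004 yaw 0.000
dx 0.002 dy -0.002 dz 0.002 yaw 0.000
1.7 [253.8 215.4]
```

Call:
{"op": "send_rows", "data": {
  "increments": [
    {"dx": 0,"dy": 0,"dz": 0.004,"yaw": 0,"claw": 1},
    {"dx": 0,"dy": 0,"dz": 0.008,"yaw": 0,"claw": 1},
    {"dx": 0,"dy": 0,"dz": 0.008,"yaw": 0,"claw": 1},
    {"dx": 0,"dy": 0,"dz": -0.05,"yaw": 0,"claw": 1},
    {"dx": 0,"dy": 0,"dz": -0.15,"yaw": 0,"claw": 1},
    {"dx": 0,"dy": 0,"dz": -0.25,"yaw": 0,"claw": 1},
    {"dx": -0.1,"dy": -0.1,"dz": -0.35,"yaw": 0,"claw": 1},
    {"dx": -0.2,"dy": -0.1,"dz": -0.35,"yaw": 0,"claw": 1},
    {"dx": -0.3,"dy": -0.1,"dz": -0.35,"yaw": 0,"claw": 1},
    {"dx": -0.3,"dy": -0.1,"dz": -0.35,"yaw": 0,"claw": 1},
    {"dx": -0.3,"dy": -0.1,"dz": -0.35,"yaw": 0,"claw": 1}
  ]
}}

```text
time: 63.02
tool_pos: [0.5878, -0.3035, 0.2733]
tool_rot: [0.008, 0.671, 0.742, -0.004]
contact_force: [-1.1, 0.2, -0.4]
gripper_width: 0.001
grasp_force: 0.0
```

```bash
cat > fin.py <<'E'
from lid import *
go(); s=manip.state()
w=grab('wrist','wf.png');tp=grab('top','tf.png');sc=grab('scene','sf.png')
lid(w,cam('wrist',s),.076)
for n,im,c in(('wrist',w,cam('wrist',s)),('top',tp,cam('top')),('scene',sc,cam('scene'))):
    hsv=cv2.cvtColor(im,cv2.COLOR_RGB2HSV); m=cv2.inRange(hsv,(0,190,90),(4,255,255))|cv2.inRange(hsv,(175,190,90),(180,255,255))
    e=proj(n,[*J(29,0),.095],c); u0,v0=e.astype(int); r=30
    k=m[max(v0-r,0):v0+r,max(u0-r,0):u0+r]; v,u=np.nonzero(k)
    print(n,'expected level',e.round(1),'found',len(u),(u.mean()+max(u0-r,0)).round(1) if len(u) else '',(v.mean()+max(v0-r,0)).round(1) if len(u) else '', [proj(n,[*J(97-68*np.cos(a),0),.095+.068*np.sin(a)],c).round(1).tolist() for a in(.1,.3)])
E
python3 fin.py
```

```text
{'time': 63.025, 'tool_pos': [0.5878, -0.3035, 0.2733], 'tool_rot': [0.0076, 0.6706, 0.7418, -0.0036], 'contact_force': [-1.1013, 0.1936, -0.4225], 'gripper_width': 0.0014, 'grasp_force': 0.0}
ang 1.6714 loc [   0.3 -147.6]
lid 797.9 -226.3 [129.6 180.8] ang 0.1004 px (432, 0, 128, 208)
wrist expected level [311.6  -7.1] found 208 319.4 6.0 [[312.9, -9.0], [318.5, -13.2]]
top expected level [315.3 225.5] found 88 315.1 223.8 [[315.5, 225.3], [315.8, 223.9]]
scene expected level [247.6 215. ] found 52 246.9 214.8 [[247.5, 213.2], [247.5, 210.1]]
```

Call:
{"op": "send_rows", "data": {
  "increments": [
    {"dx": -0.02,"dy": 0,"dz": 0.1,"yaw": 0,"claw": -1},
    {"dx": -0.02,"dy": 0,"dz": 0.2,"yaw": 0,"claw": -1},
    {"dx": -0.02,"dy": 0,"dz": 0.32,"yaw": 0,"claw": -1},
    {"dx": -0.02,"dy": 0,"dz": 0.42,"yaw": 0,"claw": -1},
    {"dx": -0.02,"dy": 0,"dz": 0.5,"yaw": 0,"claw": -1},
    {"dx": -0.02,"dy": 0,"dz": 0.504,"yaw": 0,"claw": -1},
    {"dx": -0.02,"dy": 0,"dz": 0.504,"yaw": 0,"claw": -1},
    {"dx": 0.02,"dy": 0,"dz": 0.504,"yaw": 0,"claw": -1},
    {"dx": 0.045,"dy": 0,"dz": 0.504,"yaw": 0,"claw": -1},
    {"dx": 0.06,"dy": 0,"dz": 0.504,"yaw": 0,"claw": -1},
    {"dx": 0.068,"dy": 0,"dz": 0.504,"yaw": 0,"claw": -1},
    {"dx": 0.073,"dy": 0,"dz": 0.504,"yaw": 0,"claw": -1},
    {"dx": 0.073,"dy": 0,"dz": 0.504,"yaw": 0,"claw": -1}
  ]
}}

```text
time: 64.8
tool_pos: [0.5859, -0.2718, 0.0217]
tool_rot: [0.008, 0.671, 0.742, -0.004]
contact_force: [-0.2, -0.4, -0.5]
gripper_width: 1.0
grasp_force: 0.0
```

```bash
python3 -c "
from h import *
go()"
```

```text
{'time': 64.8, 'tool_pos': [0.5859, -0.2718, 0.0217], 'tool_rot': [0.0081, 0.6705, 0.7418, -0.0038], 'contact_force': [-0.155, -0.3752, -0.5451], 'gripper_width': 1.0004, 'grasp_force': 0.0}
ang 1.6716 loc [   1.6 -115.9]
```

Call:
{"op": "send_rows", "data": {
  "increments": [
    {"dx": 0.003,"dy": 0,"dz": 0,"yaw": 0,"claw": -1},
    {"dx": 0.006,"dy": 0,"dz": 0,"yaw": 0,"claw": -1},
    {"dx": 0.01,"dy": 0,"dz": 0,"yaw": 0,"claw": -1},
    {"dx": 0.012,"dy": 0,"dz": 0,"yaw": 0,"claw": -1},
    {"dx": 0.012,"dy": 0,"dz": 0,"yaw": 0,"claw": -1}
  ]
}}

```text
time: 65.42
tool_pos: [0.5856, -0.2687, 0.0218]
tool_rot: [0.011, 0.67, 0.742, -0.005]
contact_force: [1.0, -11.0, -4.5]
gripper_width: 1.0
grasp_force: 5.0
```

```bash
python3 -c "
from h import *
go()"
```

```text
{'time': 65.425, 'tool_pos': [0.5856, -0.2687, 0.0218], 'tool_rot': [0.0107, 0.6704, 0.7419, -0.0053], 'contact_force': [1.0121, -10.9597, -4.4533], 'gripper_width': 0.9997, 'grasp_force': 5.0332}
ang 1.6718 loc [   1.7 -112.8]
```

Call:
{"op": "send_rows", "data": {
  "increments": [
    {"dx": -0.06,"dy": 0,"dz": 0,"yaw": 0,"claw": -1},
    {"dx": -0.06,"dy": 0,"dz": -0.12,"yaw": 0,"claw": -1},
    {"dx": -0.06,"dy": 0,"dz": -0.24,"yaw": 0.12,"claw": -1},
    {"dx": -0.06,"dy": -0.1,"dz": -0.35,"yaw": 0.24,"claw": -1},
    {"dx": 0,"dy": -0.2,"dz": -0.4,"yaw": 0.36,"claw": -1},
    {"dx": 0.1,"dy": -0.283,"dz": -0.4,"yaw": 0.48,"claw": -1},
    {"dx": 0.2,"dy": -0.283,"dz": -0.4,"yaw": 0.6,"claw": -1},
    {"dx": 0.22,"dy": -0.283,"dz": -0.4,"yaw": 0.72,"claw": -1},
    {"dx": 0.22,"dy": -0.283,"dz": -0.4,"yaw": 0.84,"claw": -1},
    {"dx": 0.22,"dy": -0.283,"dz": -0.4,"yaw": 0.96,"claw": -1},
    {"dx": 0.22,"dy": -0.283,"dz": -0.4,"yaw": 1,"claw": -1},
    {"dx": 0.22,"dy": -0.283,"dz": -0.4,"yaw": 1,"claw": -1}
  ]
}}

```text
time: 66.92
tool_pos: [0.4319, -0.167, 0.2189]
tool_rot: [0.008, 0.996, 0.086, 0.003]
contact_force: [0.6, -0.2, 0.0]
gripper_width: 1.002
grasp_force: 0.0
```

```bash
python3 -c "
from h import *
go((*J(-140,0),.15,JT),(*J(-140,0),.022,JT),(*J(-92,0),.022,JT),(*J(-85,0),.022,JT))"
```

```text
{'time': 66.925, 'tool_pos': [0.4319, -0.167, 0.2189], 'tool_rot': [0.0083, 0.9962, 0.0862, 0.0028], 'contact_force': [0.6428, -0.1767, 0.0468], 'gripper_width': 1.0016, 'grasp_force': 0.0}
ang 0.1726 loc [-141.     3.9]
dx 0.001 dy 0.006 dz 0.138 yaw 0.048
dx -0.000 dy 0.001 dz 0.394 yaw 0.048
dx 0.096 dy 0.008 dz 0.394 yaw 0.048
dx 0.109 dy 0.009 dz 0.394 yaw 0.048
```

Call:
{"op": "send_rows", "data": {
  "increments": [
    {"dx": 0,"dy": 0.006,"dz": 0.12,"yaw": 0.048,"claw": -1},
    {"dx": 0,"dy": 0.005,"dz": 0.24,"yaw": 0.048,"claw": -1},
    {"dx": 0,"dy": 0.003,"dz": 0.34,"yaw": 0.048,"claw": -1},
    {"dx": 0,"dy": 0.001,"dz": 0.394,"yaw": 0.048,"claw": -1},
    {"dx": 0,"dy": 0.001,"dz": 0.394,"yaw": 0.048,"claw": -1},
    {"dx": 0.04,"dy": 0.004,"dz": 0.394,"yaw": 0.048,"claw": -1},
    {"dx": 0.075,"dy": 0.006,"dz": 0.394,"yaw": 0.048,"claw": -1},
    {"dx": 0.09,"dy": 0.007,"dz": 0.394,"yaw": 0.048,"claw": -1},
    {"dx": 0.098,"dy": 0.008,"dz": 0.394,"yaw": 0.048,"claw": -1},
    {"dx": 0.104,"dy": 0.008,"dz": 0.394,"yaw": 0.048,"claw": -1},
    {"dx": 0.108,"dy": 0.009,"dz": 0.394,"yaw": 0.048,"claw": -1},
    {"dx": 0.11,"dy": 0.009,"dz": 0.394,"yaw": 0.048,"claw": -1},
    {"dx": 0.11,"dy": 0.009,"dz": 0.394,"yaw": 0.048,"claw": -1}
  ]
}}

```text
time: 68.55
tool_pos: [0.4859, -0.1655, 0.0219]
tool_rot: [0.008, 0.999, 0.051, -0.0]
contact_force: [-9.2, -0.3, 7.5]
gripper_width: 0.999
grasp_force: 4.6
```

```bash
python3 -c "
from h import *
go()"
```

```text
{'time': 68.55, 'tool_pos': [0.4859, -0.1655, 0.0219], 'tool_rot': [0.0079, 0.9987, 0.0505, -0.0001], 'contact_force': [-9.214, -0.3299, 7.4675], 'gripper_width': 0.9993, 'grasp_force': 4.5786}
ang 0.101 loc [-87.1   0. ]
```

Tight in x too (-87.1 against -87.5 before). Retreat and check the lid and arm from above.

Call:
{"op": "send_rows", "data": {
  "increments": [
    {"dx": -0.1,"dy": 0,"dz": 0,"yaw": 0,"claw": -1},
    {"dx": -0.1,"dy": 0,"dz": -0.12,"yaw": 0,"claw": -1},
    {"dx": -0.1,"dy": 0,"dz": -0.24,"yaw": 0,"claw": -1},
    {"dx": -0.1,"dy": 0,"dz": -0.36,"yaw": 0,"claw": -1},
    {"dx": -0.1,"dy": 0,"dz": -0.48,"yaw": 0,"claw": -1},
    {"dx": -0.1,"dy": 0,"dz": -0.55,"yaw": 0,"claw": -1},
    {"dx": -0.1,"dy": 0,"dz": -0.55,"yaw": 0,"claw": -1},
    {"dx": -0.1,"dy": 0,"dz": -0.55,"yaw": 0,"claw": -1}
  ]
}}

```text
time: 69.55
tool_pos: [0.4362, -0.1658, 0.2954]
tool_rot: [0.008, 0.999, 0.05, 0.002]
contact_force: [-0.4, 0.3, 0.2]
gripper_width: 1.001
grasp_force: 0.0
```

```bash
python3 fin.py
```

```text
{'time': 69.55, 'tool_pos': [0.4362, -0.1658, 0.2954], 'tool_rot': [0.0079, 0.9987, 0.0498, 0.0023], 'contact_force': [-0.4083, 0.2511, 0.167], 'gripper_width': 1.0014, 'grasp_force': 0.0}
ang 0.0996 loc [-136.6    4.7]
lid 544.5 -159.5 [ 93.8 199.5] ang 0.1018 px (164, 0, 225, 111)
wrist expected level [276.5 -19.3] found 0   [[276.7, -22.2], [277.0, -31.1]]
top expected level [315.3 225.5] found 88 315.1 223.7 [[315.5, 225.3], [315.8, 223.9]]
scene expected level [247.6 215. ] found 52 246.9 214.8 [[247.5, 213.2], [247.5, 210.1]]
```

```bash
python3 -c "
from plant import manip
print(manip.job_done())"
```

```text
the job is handed in; nothing more can be done
None
```

I handed the job in at about 70 s of the 200 s, with no verdict returned. By my last checks the box was tight against both stops with all five green stamps inside, the lid was flat and square on it, and the hold-down arm was level on the lid.

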